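Secure the oil-sample tray for sea

ROBOT

A 6-joint arm with a two-finger parallel gripper is mounted at the origin on the work surface. World frame = base frame: x ahead of the robot, y to its left, z up, the work surface at z = 0. Lengths are in m, angles in rad, forces in N, time in s.
With the tool pointing down it reaches from about 0.35 to 0.775 m from the base axis. Payload 7.3 kg.
Tool frame: the origin (TCP) lies at the very end of the fingers, on their centre line; the grasp point (between the pads) lies 19 mm behind it; x points along the fingers, y is the direction in which the jaws open and shut, and the axes are right-handed (so a half turn about x gives the same grasp; the last joint's range is limited). The gripper opens to 92 mm and grips with 3 to 60 N. Pads are 19 mm wide; open, the fingers measure 130 mm over their backs; the gripper's body (75 mm by 190 mm) begins 47 mm behind the grasp point.
Start: joints at [-0.146, 0.342, 1.524, -0, 1.275, -0.146], TCP at [0.525, 0, 0.227] pointing down, gripper open.
Joint ranges: [-2.53, 2.53], [-0.77, 2.02], [0.04, 2.7], [-1, 4.14], [0.28, 2.66], [-3.11, 3.11]. Speed limits (rad/s): [2.57, 2.57, 3.14, 3.14, 3.14, 3.14].

INTERFACE

Orientations are given as [roll, pitch, yaw] about the fixed x, y, z axes, in that order (R = Rz(yaw) Ry(pitch) Rx(roll)).
In Python, from cell import robot gives the robot as it stands.
- The arm moves only by the tool play_rows, never from a script. Its argument "moves" is a list that holds one entry, the list of rows, each a list of 5 numbers: the shift along the tool's x, y, z in m, then the turn about the tool's x in degrees, then the opening, from -1 (shut) to 1 (fully open), so that 0 is half open. A call has exactly 10 rows; each row shifts and turns the pose as measured when the row begins, along the tool's axes as they then stand; what a row does not reach is not made up. A row lasts 1/10 s, in which the tool goes at most 50 mm and 8.59 degrees, less where a joint would pass 70% of its speed; a pose out of reach is approached as far as the arm can. A call with a gripper value outside its range is refused whole. The fingers move at their own pace and stop on an object; "grip_force" is the grip in N (left out, the last holds). Time passes only in rows, so rows that do not move let the fingers close, or fill a call up. It gives the time, the measured TCP pose, the force and the opening at its end, in the units of the state.
- robot.observe(): the state, without advancing time (a new reading comes with each control period).
- robot.read_camera(name): name is "scene" or "side" or "wrist"; returns the picture (480x640x3 uint8, red, green, blue); there is no depth.
- robot.get_calibration(name): a dict with "mtx" (3x3 intrinsics, pixels), "k1" (the pictures are not rectified: a ray, as slopes to the right and down, at radius r is drawn at 1 + k1 r^2 times it, then the intrinsics apply), "view" (4x4, takes a point from world to camera coordinates). Camera axes: x right, y up, looking along -z (the intrinsics and any distortion apply to the point x, -y, -z); pixel columns grow to the right and rows downward; lengths in m; the calibration is good to about 2 mm. A picture is of the moment at which its call begins: read the wrist's pose just before it. get_calibration takes no time and is no camera call; for the wrist camera it gives the pose at the moment of the call.
- robot.hand_in(): hands the job in, once; it reports no verdict.
Trained networks look in the newest picture that a camera, given by its name, has taken for a name from the list of things; names that differ only in an ending like _2 or _b are one class to them, and where a whole thing is asked for, a point or a joint stands for the part that bears it (a point fixed in the world has none). Each returns a list of dicts, best first, with "score" (0 to 1); they miss things now and then, are a little off and sometimes report something else, mostly with a low value. They report only what shows in the picture. A call takes as long as a camera call. They do not tell look-alikes from the thing itself.
- robot.spot_in(camera, label): "point" ([column, row] in pixels, amid what is visible of it).
The state is a dict: "time": time; "qpos": joint angles; "qvel": joint speeds; "joint_efforts": joint torques, N m; "tool_pos": TCP position; "tool_rot": TCP orientation; "contact_force": force on the tool from outside, world axes, zero at the start; "torque": the same for the moment, N m; "opening": finger opening in m.
Only numpy, scipy, OpenCV 4.12 (cv2) and the standard library are available. Lean on these libraries where they do the work, as an engineer would, in place of code of your own. Each camera call takes 0.05 s, during which the arm holds its last target.

TASK

Secure the blue oil-sample tray for sea: pull it along its rails until it is fully home against the two stops, with the tilted eye of its latch plate passing over the stud's wide head, and then press the plate down level so that the head holds it down. Do it gently: the two bottles and the cup in the tray stay upright and the tray stays flat on its board, and the things lying around are left alone.

Things in the scene. Friction and masses are not known exactly. Their poses are not given: they have to be found in the camera images.
- board: Green board fixed to the bench, 310 x 204 x 6 mm. Origin on the bench surface under the stud's axis; x along the rails away from the robot (yaw within 0.3 rad), y left, z up; it runs from x -60 to +250 mm. Two guide rails, 14 mm high above the board, x 45 to 245 mm, have inner faces at y +-87 mm (2 mm free each side of the tray).
- stops (a point): Midpoint between the far faces of two black stop blocks on the board (at board y +-72 mm, each 20 mm wide, 22 mm high above the board), on the board's surface, 44.5 mm beyond the stud's axis. The tray is home when its near wall touches the blocks: tray origin then 99.5 mm, and outer face of the far wall 154.5 mm, beyond the stud's axis.
- stud (a point): Centre of the top of the fixed stud: brass disc head 42 mm in diameter and 5 mm thick, its underside 28 mm and its top 33 mm above the board's surface (39 mm above the bench), on a steel stem 10 mm in diameter.
- tray: Loose open blue tray, 110 mm (x) x 170 mm (y), 40 mm high, walls 4 mm, three compartments side by side in y, about 0.8 kg with its contents. Origin at the centre of its underside, axes as the board's. It starts on the board between the rails, 30 to 52 mm beyond home (towards board +x), and slides with friction only.
- far_wall (a point): Middle of the top edge of the tray's far wall, on its outer (far) face, 40 mm above the tray's underside; the outer face is plain and upright, and free for a fingertip to hook behind it and drag the tray closer.
- latch_hinge (a point): Middle of the latch plate's hinge axis, carried by the tray 8 mm in front of its near wall and 10 mm above its underside; the axis runs along the tray's y. With the tray home it is 36.5 mm beyond the stud's axis.
- latch (a joint): Angle (rad) of the steel latch plate: 0 = level, its lower limit, pointing from the hinge to the robot (tray -x); pi/2 = upright; upper limit 1.8. Starts at 1.15 to 1.7. Plate 4 mm thick (hinge axis at mid-thickness), 74 mm wide, 96 mm long. A friction hinge (0.07 N m) keeps it at any angle where it is let go; pushed or pressed by a fingertip it moves at about 1 N.
- latch_eye (a point): Centre of the plate's oblong eye, 48 mm from the hinge axis. Along the plate from the axis: solid to 30 mm, eye 30 to 66 mm (54 mm wide across), crossbar to 80 mm, red tab to 96 mm. The head is wider than the eye is long: it enters only with the plate tilted at 0.42 to 0.54 rad while the tray is drawn home (crossbar over the head, hinge-side edge under it); then press level.
- latch_tab (a point): Middle of the red tab (44 mm wide), on the plate's upper face, 88 mm from the hinge axis; moves with the plate. If the tray is home first with the plate steeper than that, the plate lands on the head's far edge and, pressed, shoves the tray back out: tilt the plate first, then draw the tray home.
- bottle_a: Closed amber bottle with black cap in a side compartment of the tray, 34 mm in diameter, 60 mm high, top about 65 mm above the tray's underside; origin at the centre of its underside.
- bottle_b: A second such bottle in the other side compartment.
- cup_in: Small open aluminium cup in the tray's middle compartment, 38 mm across the rim, 45 mm high; origin at the centre of its underside.
- cup_out: Steel cup standing on the bench beside the board, 52 mm across, 70 mm high; origin at the centre of its underside.
- wrench: Steel wrench, 160 mm long, lying on the bench on the other side of the board; origin at the middle of its underside.
- jar: Glass jar with white cap, 64 mm in diameter, 85 mm high, on the left of the bench; origin at the centre of its underside.
- can: Green can, 70 mm in diameter, 110 mm high, on the right of the bench; origin at the centre of its underside.
- screwdriver: Screwdriver, 180 mm long, lying on the right of the bench; origin at the middle of its underside.
Things that resemble listed ones, but are neither listed nor needed, are in the scene too. Leave any green or purple look-alike of the bottle_b alone.

How it is judged:
By the outcome, as a careful person would: the job done as asked, in the order asked, and still so for the second after the job is handed in, with the robot touching nothing.
It also fails if it takes over 51 s, if anything falls off the work surface, if the arm or the gripper's body presses on something with over 40 N, if the wrist force passes 120 N, or if a joint passes its speed limit or range.

## Working session

There is one attempt and no reset: what is moved stays moved. The work goes in short steps, Python scripts to look and compute and a tool call to move; the robot and the scene stay as the last step left them, time stands still between calls to the robot, and variables do not carry over. Pictures are saved under pics/ and viewed, and the job is handed in when it is done.

Besides the shell and the picture viewer there is one more tool, called as name(argument=value, ...), one argument or row to a line, values as JSON. play_rows: Moves the arm, as the interface text tells. Its arguments: {"type":"object","properties":{"moves":{"type":"array"},"grip_force":{"type":"number"}},"required":["moves"]}

```bash
mkdir -p pics; ls
python3 - <<'E'
from cell import robot
import cv2
for n in ["scene","side","wrist"]:
    im=robot.read_camera(n); cv2.imwrite(f"pics/{n}0.png",im[:,:,::-1])
    c=robot.get_calibration(n); print(n,c)
print(robot.observe())
E
```

```text
pics
scene {'mtx': array([[552.5385292 ,   0.        , 328.80643279],
       [  0.        , 552.5385292 , 250.30602571],
       [  0.        ,   0.        ,   1.        ]]), 'k1': 0.015349993690232993, 'view': array([[-0.21342557,  0.97677056, -0.01920428,  0.12254331],
       [-0.54044358, -0.10166643,  0.83521535,  0.22148748],
       [ 0.81386133,  0.18863514,  0.54958759, -1.60779436],
       [ 0.        ,  0.        ,  0.        ,  1.        ]])}
side {'mtx': array([[606.91897569,   0.        , 324.44349087],
       [  0.        , 606.91897569, 245.97409889],
       [  0.        ,   0.        ,   1.        ]]), 'k1': -0.007081603515765013, 'view': array([[-0.68634474, -0.727273  , -0.00220963,  0.36685003],
       [ 0.46759555, -0.44360394,  0.76457174, -0.28609599],
       [-0.55703259,  0.52372658,  0.64453485, -1.24004966],
       [ 0.        ,  0.        ,  0.        ,  1.        ]])}
wrist {'mtx': array([[431.95221555,   0.        , 313.57388188],
       [  0.        , 431.95221555, 239.46565056],
       [  0.        ,   0.        ,   1.        ]]), 'k1': -0.049414088426566
[... 315 characters left out ...]
00000e+00,
         1.00000000e+00]])}
{'time': 0.15, 'qpos': array([-1.46008505e-01,  3.42558925e-01,  1.52478036e+00, -2.23637895e-05,
        1.27539281e+00, -1.46049872e-01]), 'qvel': array([-0.00067822, -0.00211924, -0.00200885,  0.00138049, -0.00219282,
       -0.00050984]), 'joint_efforts': array([ 7.52666965e-04, -4.31470585e+01, -2.44352603e+01,  7.18239485e-02,
        5.38185902e-02, -1.32920518e-04]), 'tool_pos': array([5.24703634e-01, 5.44970386e-05, 2.26212573e-01]), 'tool_rot': array([-1.69807806,  1.56965669,  3.01435881]), 'contact_force': array([-0.40260653,  0.43310127,  0.44780819]), 'torque': array([-0.08576781, -0.01201059, -0.00908554]), 'opening': 0.09170186386068842}
```

View pics/scene0.png

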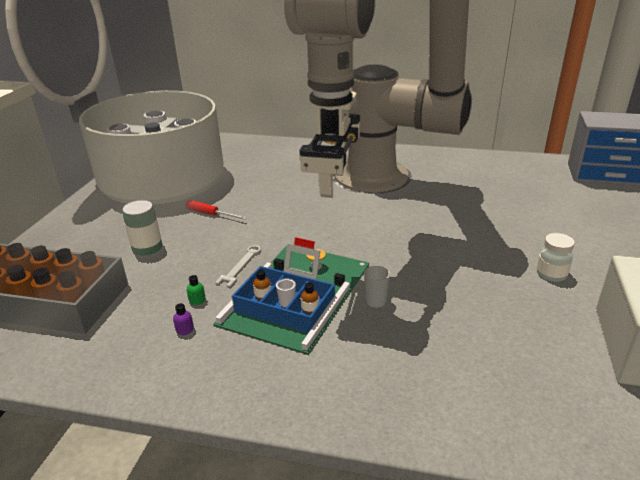

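View pics/side0.png

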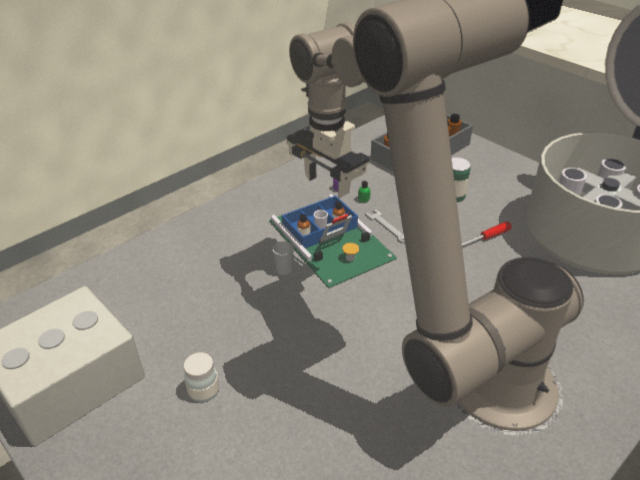

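View pics/wrist0.png

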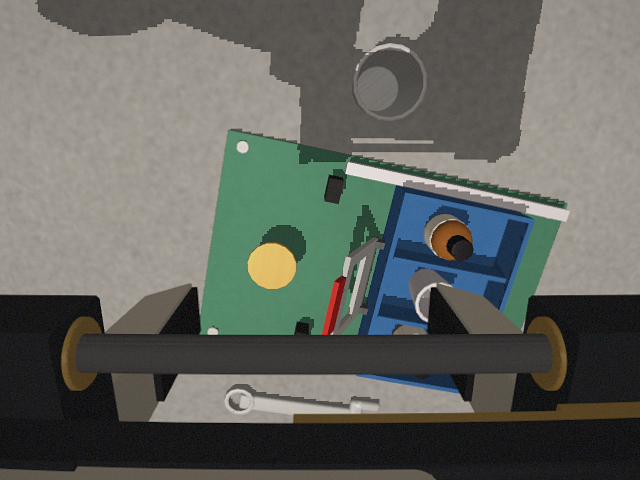

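```bash
cat > h.py <<'E'
import numpy as np, cv2
from cell import robot
def cal(n): return robot.get_calibration(n)
def proj(c,P):
    P=np.atleast_2d(P); V=c["view"]; p=P@V[:3,:3].T+V[:3,3]
    s=np.c_[p[:,0],-p[:,1]]/(-p[:,2:3]); r2=(s**2).sum(1,keepdims=True)
    s=s*(1+c["k1"]*r2); return s*c["mtx"][0,0]+c["mtx"][:2,2]
def ray(c,uv):
    d=(np.array(uv,float)-c["mtx"][:2,2])/c["mtx"][0,0]; s=d.copy()
    for _ in range(10): s=d/(1+c["k1"]*(s@s))
    V=c["view"]; R=V[:3,:3]; o=-R.T@V[:3,3]; v=R.T@np.array([s[0],-s[1],-1]); return o,v/np.linalg.norm(v)
def onz(c,uv,z):
    o,v=ray(c,uv); return o+v*(z-o[2])/v[2]
def tri(obs):
    A=np.zeros((3,3));b=np.zeros(3)
    for c,uv in obs:
        o,v=ray(c,uv); M=np.eye(3)-np.outer(v,v); A+=M;b+=M@o
    p=np.linalg.solve(A,b); return p,[np.linalg.norm((np.eye(3)-np.outer(ray(c,uv)[1],ray(c,uv)[1]))@(p-o)) for c,uv in obs for o in [ray(c,uv)[0]]]
E
python3 - <<'E'
from h import *
C={n:cal(n) for n in ["scene","side","wrist"]}
for l in ["stud","stops","far_wall","latch_hinge","latch_tab","latch_eye","board","tray","bottle_b","cup_in"]:
    obs=[]
    for n in C:
        r=robot.spot_in(n,l); print(l,n,[(np.round(x["point"],1).tolist(),round(x["score"],2)) for x in r[:4]])
        if r and r[0]["score"]>.3: obs.append((C[n],r[0]["point"]))
    if len(obs)>1: print("   ",tri(obs))
o=robot.observe(); print(o["time"])
from scipy.spatial.transform import Rotation as R
print(R.from_euler('xyz',o["tool_rot"]).as_matrix().round(3))
for n in C:
  im=cv2.imread(f"pics/{n}0.png")
  x,y,w,h={"scene":(200,220,200,150),"side":(250,180,160,120),"wrist":(190,100,400,300)}[n]
  cv2.imwrite(f"pics/{n}0c.png",cv2.resize(im[y:y+h,x:x+w],(800,600),interpolation=cv2.INTER_CUBIC))
E
```

```text
stud scene [([315.4, 326.1], 0.93), ([303.3, 253.4], 0.64)]
stud side [([342.0, 253.1], 0.57), ([303.6, 225.6], 0.25)]
stud wrist [([301.7, 227.3], 0.7)]
    (array([ 0.54414595, -0.05347387, -0.06999592]), [np.float64(0.04316830539815451), np.float64(0.04482710159328619), np.float64(0.03404164461737752)])
stops scene [([315.6, 322.0], 0.58), ([142.1, 225.9], 0.31)]
stops side []
stops wrist [([301.8, 227.1], 0.82), ([344.6, 289.2], 0.34)]
    (array([ 0.50935548, -0.05444173, -0.13884466]), [np.float64(0.006354258297477706), np.float64(0.006354258297477735)])
far_wall scene [([293.2, 300.7], 0.85), ([557.0, 256.9], 0.32)]
far_wall side [([317.0, 224.9], 0.62)]
far_wall wrist [([416.9, 264.9], 0.72)]
    (array([ 0.62587436, -0.06018962,  0.01827292]), [np.float64(0.004922557273994628), np.float64(0.008645351436583902), np.float64(0.008693571162862158)])
latch_hinge scene [([293.7, 295.8], 0.6)]
latch_hinge side [([318.6, 228.1], 0.73), ([335.3, 229.9], 0.39)]
latch_hinge wrist [([415.2, 264.9], 0.92)]
    (array([ 0.6187055 , -0.05910288,  0.0198302 ]), [np.float64(0.002613008225625
[... 1290 characters left out ...]
), ([184.8, 323.0], 0.81), ([309.0, 300.4], 0.56)]
bottle_b side [([366.6, 192.8], 0.61), ([303.8, 222.5], 0.45), ([337.1, 184.9], 0.43)]
bottle_b wrist [([450.2, 234.8], 0.75), ([410.5, 330.5], 0.75), ([344.6, 290.5], 0.69)]
    (array([ 0.61197832, -0.10792432,  0.06619154]), [np.float64(0.03254469034284406), np.float64(0.09453607744754713), np.float64(0.09310660684649497)])
cup_in scene [([285.2, 289.1], 0.58)]
cup_in side [([324.2, 215.7], 0.68)]
cup_in wrist [([424.3, 286.5], 0.56)]
    (array([ 0.62326812, -0.07611374,  0.04186129]), [np.float64(0.004018919889442067), np.float64(0.010041132255545966), np.float64(0.008716541966918368)])
1.65
[[ 0.  1.  0.]
 [-0.  0. -1.]
 [-1.  0.  0.]]
```

View pics/wrist0c.png

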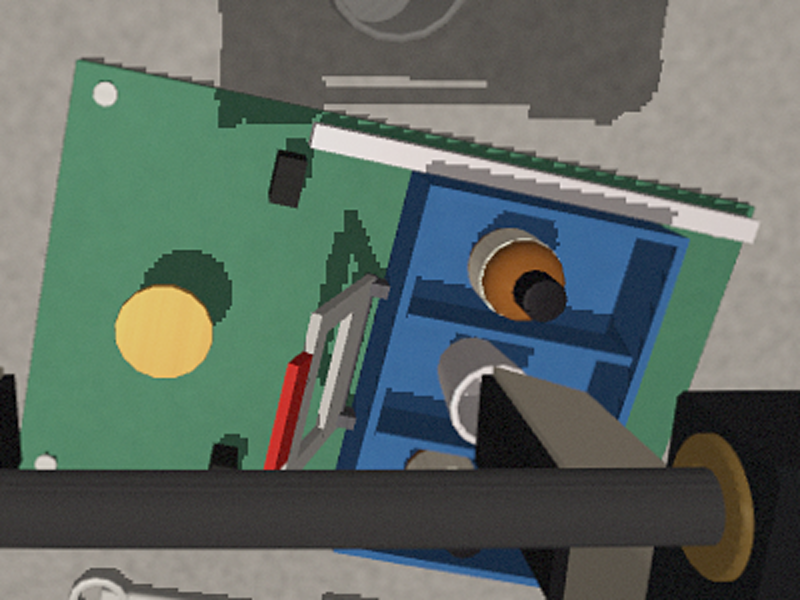

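View pics/scene0c.png

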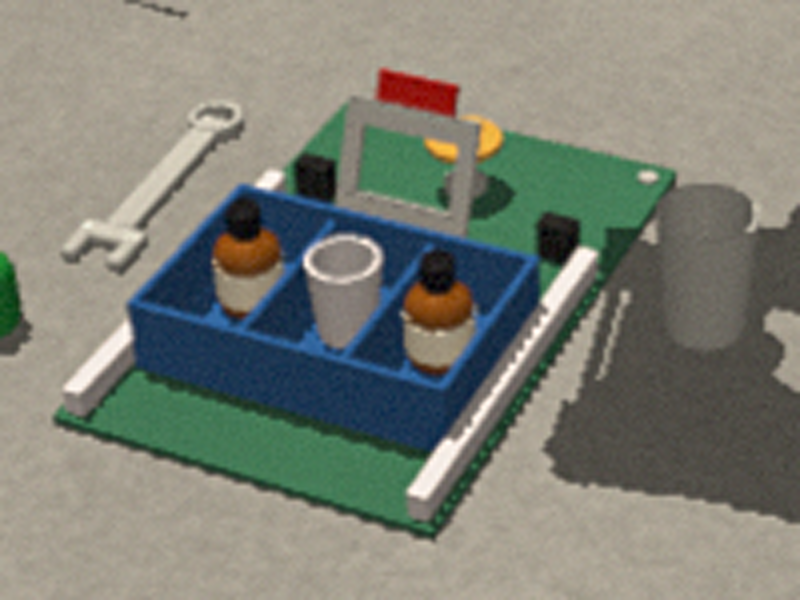

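View pics/side0c.png

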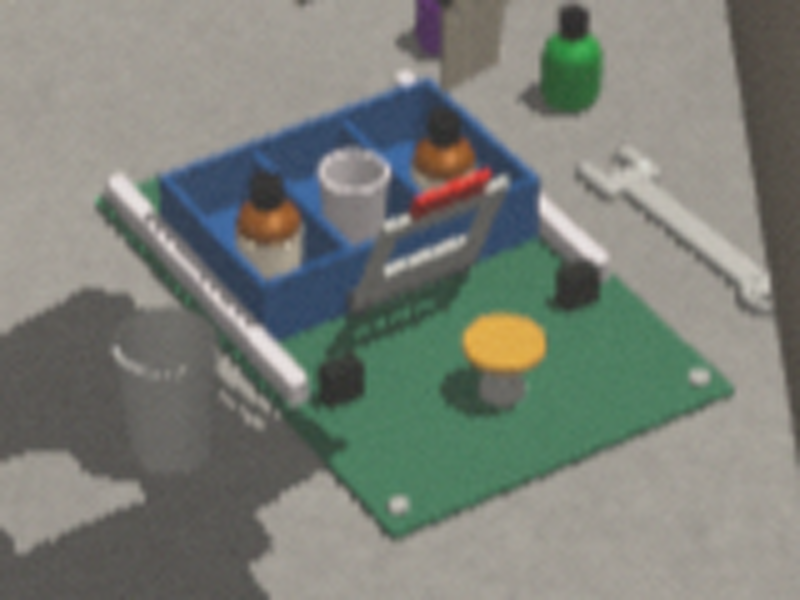

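```bash
cat > fit.py <<'E'
from h import *
from scipy.optimize import least_squares
def model(p,kind,a):
    X,Y,th,d,dy,lat=p
    if kind=="b": q=np.array(a,float)
    elif kind=="t": q=np.array([99.5+d+a[0],dy+a[1],6+a[2]])
    else: # latch: (r,y,n) n>0 upper face
        r,y,n=a; q=np.array([36.5+d-r*np.cos(lat)+n*np.sin(lat),dy+y,16+r*np.sin(lat)+n*np.cos(lat)])
    q=q/1000; c,s=np.cos(th),np.sin(th)
    return np.array([X+c*q[0]-s*q[1],Y+s*q[0]+c*q[1],q[2]])
def fit(obs,C,p0):
    f=lambda p:np.concatenate([(proj(C[n],model(p,k,a))[0]-uv) for n,k,a,uv in obs])
    r=least_squares(f,p0,loss="soft_l1",x_scale=[.1,.1,.1,10,1,.1]); return r.x,f(r.x).reshape(-1,2)
E
cat > f0.py <<'E'
from fit import *
import pickle
C={n:cal(n) for n in ["scene","side","wrist"]}
pickle.dump(C,open("C0.pkl","wb"))
S=lambda u,v:np.array([200+u/4,220+v/4]); D=lambda u,v:np.array([250+u/5,180+v/5]); W=lambda u,v:np.array([190+u/2,100+v/2])
obs=[("scene","b",(-60,102,6),S(675,172)),("scene","b",(250,-102,6),S(60,415)),("scene","b",(250,102,6),S(433,527)),
("scene","b",(0,0,39),S(463,138)),("side","b",(0,0,39),D(505,342)),("wrist","b",(0,0,39),W(164,332)),
("side","b",(-60,102,6),D(395,532)),("side","b",(-60,-102,6),D(733,388)),("side","b",(250,102,6),D(97,203)),
("wrist","b",(-60,102,6),W(80,60)),("wrist","b",(250,102,6),W(752,207)),
("scene","t",(-55,85,40),S(537,258)),("scene","t",(55,85,40),S(435,385)),("scene","t",(55,-85,40),S(133,302)),("scene","t",(-55,-85,40),S(242,187)),
("side","t",(-55,85,40),D(265,285)),("side","t",(55,85,40),D(163,180)),("side","t",(55,-85,40),D(427,82)),("side","t",(-55,-85,40),D(540,183)),
("wrist","t",(-55,85,40),W(413,172)),("wrist","t",(55,85,40),W(688,237)),
("scene","l",(96,-22,0),S(380,70)),("scene","l",(96,22,0),S(459,87)),("scene","l",(80,-37,0),S(350,98)),("scene","l",(80,37,0),S(478,124)),
("side","l",(96,22,0),D(413,200)),("side","l",(96,-22,0),D(490,173)),("side","l",(80,37,0),D(385,222)),("side","l",(80,-37,0),D(507,180)),
("wrist","l",(96,22,0),W(297,355)),("wrist","l",(80,37,0),W(316,318)),
]
p,r=fit(obs,C,[.47,-.02,-.2,40,0,1.3])
print(p)
for o,e in zip(obs,r): print(o[:3],e.round(1))
np.save("p0.npy",p)
E
python3 f0.py
```

```text
[ 0.49004642 -0.04966614 -0.20734696 46.39230633  2.64488646  1.19795058]
('scene', 'b', (-60, 102, 6)) [-0.7 -1.7]
('scene', 'b', (250, -102, 6)) [-4.  -1.1]
('scene', 'b', (250, 102, 6)) [-1.9  0.1]
('scene', 'b', (0, 0, 39)) [-1.4 -1.5]
('side', 'b', (0, 0, 39)) [ 0.1 -0.4]
('wrist', 'b', (0, 0, 39)) [ 0.3 -0.3]
('side', 'b', (-60, 102, 6)) [0.  0.3]
('side', 'b', (-60, -102, 6)) [ 0.9 -0.2]
('side', 'b', (250, 102, 6)) [-0.2 -1.1]
('wrist', 'b', (-60, 102, 6)) [-1.5 -1.1]
('wrist', 'b', (250, 102, 6)) [ 1.5 -0.7]
('scene', 't', (-55, 85, 40)) [ 0.2 -1.6]
('scene', 't', (55, 85, 40)) [ 1.5 -0.1]
('scene', 't', (55, -85, 40)) [-2.1 -1.5]
('scene', 't', (-55, -85, 40)) [-0.6 -2.7]
('side', 't', (-55, 85, 40)) [-0.6  0.9]
('side', 't', (55, 85, 40)) [-0.9 -0.6]
('side', 't', (55, -85, 40)) [ 0.6 -0.6]
('side', 't', (-55, -85, 40)) [ 0.3 -0.2]
('wrist', 't', (-55, 85, 40)) [7.7 2.7]
('wrist', 't', (55, 85, 40)) [-0.4 -1.7]
('scene', 'l', (96, -22, 0)) [-0.3 -1.6]
('scene', 'l', (96, 22, 0)) [-0.7 -1.4]
('scene', 'l', (80, -37, 0)) [-0.2 -2.5]
('scene', 'l', (80, 37, 0)) [ 0.3 -1.5]
('side', 'l', (96, 22, 0)) [0.1 0.1]
('side', 'l', (96, -22, 0)) [-0.3 -0.2]
('side', 'l', (80, 37, 0)) [-0.7  1.2]
('side', 'l', (80, -37, 0)) [-0.1  0.1]
('wrist', 'l', (96, 22, 0)) [-0.6  0.7]
('wrist', 'l', (80, 37, 0)) [ 1.3 -5.9]
```

play_rows(
  moves=[
    [[0,0,0,-7.9,-1],[0,0,0,-7.9,-1],[0,0,0,-7.9,-1],[0,0,0,-7.9,-1],[0,0,0,-7.9,-1],[0,0,0,-7.9,-1],[0,0,0,-7.9,-1],[0,0,0,-7.9,-1],[0,0,0,-7.9,-1],[0,0,0,-7.9,-1]],
  ],
  grip_force=20,
)

```text
time: 2.65
tool_pos: [0.525, 0.0001, 0.2267]
tool_rot: [0.801, 1.571, 0.663]
contact_force: [-0.2, -1.2, -1.2]
opening: 0.0167
```

```bash
cat >> h.py <<'E'
from scipy.spatial.transform import Rotation as R
def bpos(p):
    o=robot.observe(); c,s=np.cos(p[2]),np.sin(p[2]); B=np.array([[c,-s,0],[s,c,0],[0,0,1]])
    T=B.T@R.from_euler('xyz',o["tool_rot"]).as_matrix()
    q=B.T@(o["tool_pos"]-np.array([p[0],p[1],0]))
    print("t",round(o["time"],2),"board pos mm",(q*1000).round(1),"F",(B.T@o["contact_force"]).round(1),"open",round(o["opening"],3))
    print("tool x,y,z in board\n",T.T.round(3)); return q*1000,T
E
python3 - <<'E'
from h import *
p=np.load("p0.npy"); bpos(p)
im=robot.read_camera("wrist"); cv2.imwrite("pics/w1.png",im[:,:,::-1])
E
```

```text
t 2.65 board pos mm [ 24.   55.9 226.7] F [ 0.  -1.2 -1.2] open 0.017
tool x,y,z in board
 [[ 0.     0.    -1.   ]
 [-0.07   0.998  0.   ]
 [ 0.998  0.07   0.   ]]
```

View pics/w1.png

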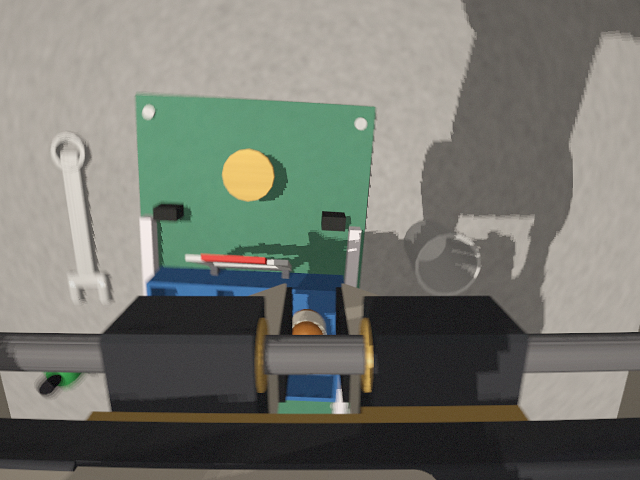

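Run:
```python
from h import *
import pickle
pickle.dump(cal("wrist"),open("C1.pkl","wb"))
im=cv2.imread("pics/w1.png"); cv2.imwrite("pics/w1c.png",cv2.resize(im[80:305,110:410],(800,600),interpolation=cv2.INTER_CUBIC))
```

```text
(no output)
```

View pics/w1c.png

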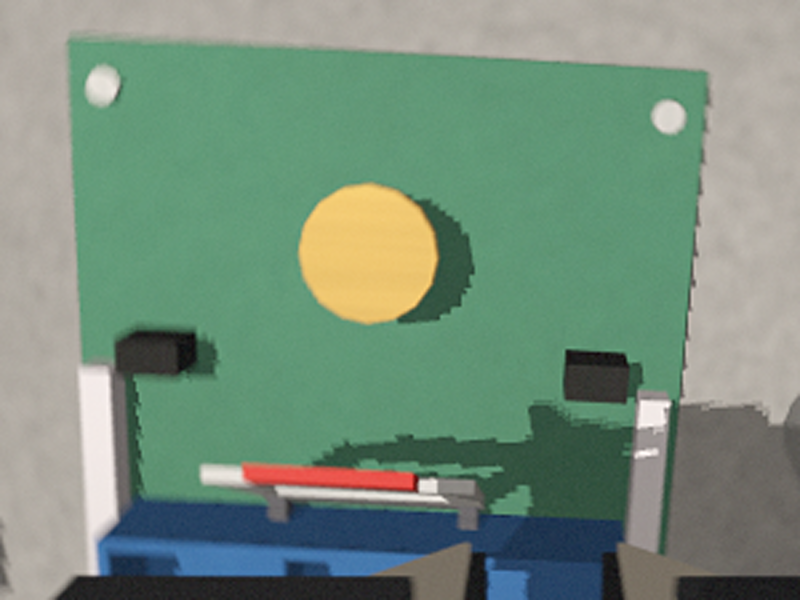

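```bash
cat >> f0.py <<'E'
print("----refit")
C=pickle.load(open("C0.pkl","rb")); C["w1"]=pickle.load(open("C1.pkl","rb"))
Q=lambda u,v:np.array([110+u/2.6667,80+v/2.6667])
obs=[o for o in obs if not(o[0]=="wrist" and o[2] in[(-55,85,40),(80,37,0)])]
obs+=[("w1","b",(-60,-102,6),Q(68,38)),("w1","b",(-60,102,6),Q(708,72)),("w1","b",(0,0,39),Q(368,254)),
("w1","l",(96,-22,0),Q(243,472)),("w1","l",(96,22,0),Q(415,481)),("w1","b",(45,87,20),Q(640,395)),("w1","b",(45,-87,20),Q(113,367)),("w1","t",(-55,-85,40),Q(103,540))]
p,r=fit(obs,C,p)
print(p); np.save("p1.npy",p)
for o,e in zip(obs,r): print(o[:3],e.round(1))
E
sed -i 's/^C={n:cal(n).*/C=__import__("pickle").load(open("C0.pkl","rb"))/; /pickle.dump/d' f0.py
python3 f0.py | sed -n '/refit/,$p'
```

```text
----refit
[ 0.48996664 -0.04982678 -0.19674493 49.17660441  1.43534957  1.17444728]
('scene', 'b', (-60, 102, 6)) [-0.9 -2.1]
('scene', 'b', (250, -102, 6)) [-3.2 -0.5]
('scene', 'b', (250, 102, 6)) [-0.3  0.1]
('scene', 'b', (0, 0, 39)) [-1.5 -1.6]
('side', 'b', (0, 0, 39)) [ 0.2 -0.4]
('wrist', 'b', (0, 0, 39)) [ 0.2 -0.1]
('side', 'b', (-60, 102, 6)) [0.5 0.5]
('side', 'b', (-60, -102, 6)) [ 0.9 -0.6]
('side', 'b', (250, 102, 6)) [-0.8 -0.6]
('wrist', 'b', (-60, 102, 6)) [-3.  -0.4]
('wrist', 'b', (250, 102, 6)) [ 1.3 -3.6]
('scene', 't', (-55, 85, 40)) [-0.3 -1.1]
('scene', 't', (55, 85, 40)) [1.5 0.6]
('scene', 't', (55, -85, 40)) [-2.7 -0.3]
('scene', 't', (-55, -85, 40)) [-1.6 -1.8]
('side', 't', (-55, 85, 40)) [-0.8  0.4]
('side', 't', (55, 85, 40)) [-1.5 -0.9]
('side', 't', (55, -85, 40)) [-0.3 -1.2]
('side', 't', (-55, -85, 40)) [-0.3 -0.9]
('wrist', 't', (55, 85, 40)) [ 2.  -2.2]
('scene', 'l', (96, -22, 0)) [-0.9 -1.1]
('scene', 'l', (96, 22, 0)) [-1.1 -1.1]
('scene', 'l', (80, -37, 0)) [-0.8 -2. ]
('scene', 'l', (80, 37, 0)) [-0.2 -1.1]
('side', 'l', (96, 22, 0)) [0.3 0.2]
('side', 'l', (96, -22, 0)) [-0.2 -0.2]
('side', 'l', (80, 37, 0)) [-0.6  1.2]
('side', 'l', (80, -37, 0)) [-0.1 -0.1]
('wrist', 'l', (96, 22, 0)) [-0.4  1.5]
('w1', 'b', (-60, -102, 6)) [ 0.1 -2.4]
('w1', 'b', (-60, 102, 6)) [1.3 0.4]
('w1', 'b', (0, 0, 39)) [0.2 0. ]
('w1', 'l', (96, -22, 0)) [ 1.4 -0.3]
('w1', 'l', (96, 22, 0)) [0.9 0.4]
('w1', 'b', (45, 87, 20)) [-0.5  2.3]
('w1', 'b', (45, -87, 20)) [-1.5  0. ]
('w1', 't', (-55, -85, 40)) [-2.6 -1.7]
```

Run:
```python
from h import *
p=np.load("p0.npy"); bpos(p); print(robot.observe()["qvel"].round(3))
```

```text
t 2.7 board pos mm [ 24.   55.8 226.7] F [ 0.  -0.1 -0.5] open 0.012
tool x,y,z in board
 [[ 0.    -0.    -1.   ]
 [-0.077  0.997 -0.   ]
 [ 0.997  0.077  0.   ]]
[ 0.001  0.001 -0.002  0.001 -0.     0.295]
```

play_rows(
  moves=[
    [[0,0,0,4.6,-1],[0,0,0,0,-1],[0,-0.02,0.02,0,-1],[0,-0.02,0.02,0,-1],[0,-0.015,0.02,0,-1],[0.02,0,0,0,-1],[0.02,0,0,0,-1],[0.02,0,0,0,-1],[0,0,0,0,-1],[0,0,0,0,-1]],
  ],
)

```text
time: 3.7
tool_pos: [0.5746, -0.0695, 0.166]
tool_rot: [0.036, 1.568, -0.183]
contact_force: [1.0, 0.1, 0.9]
opening: 0.0005
```

Run:
```python
from h import *
import pickle
p=np.load("p0.npy"); bpos(p); print(robot.observe()["qvel"].round(3))
C=cal("wrist");im=robot.read_camera("wrist"); cv2.imwrite("pics/w2.png",im[:,:,::-1]);pickle.dump(C,open("C2.pkl","wb"))
print(abs(cal("wrist")["view"]-C["view"]).max())
```

```text
t 3.7 board pos mm [ 86.8  -2.  166. ] F [1.  0.3 0.9] open 0.001
tool x,y,z in board
 [[ 0.003  0.    -1.   ]
 [ 0.012  1.     0.   ]
 [ 1.    -0.012  0.003]]
[ 0.     0.012  0.017 -0.001 -0.001  0.001]
0.0002197382466715414
```

View pics/w2.png

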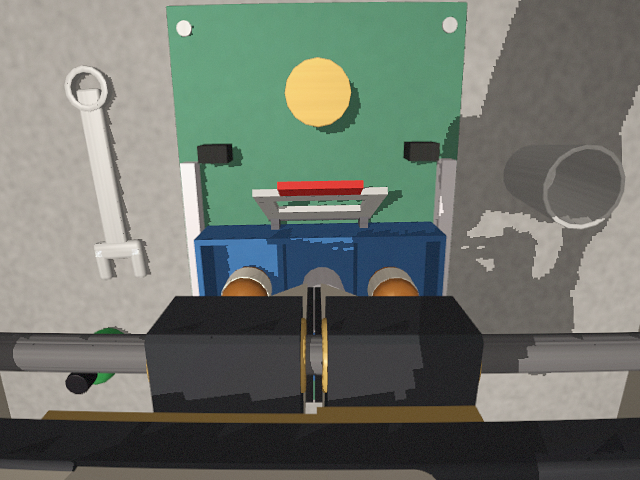

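```bash
cat >> f0.py <<'E'
print("----refit2")
C["w2"]=pickle.load(open("C2.pkl","rb"))
obs=[o for o in obs if o[0]!="w1"]+[("w2","b",(-60,-102,6),(166,7)),("w2","b",(-60,102,6),(467,2)),("w2","b",(0,0,39),(318,92)),("w2","t",(-55,-85,40),(196,240)),("w2","t",(-55,85,40),(445,234)),
("w2","b",(45,87,20),(440,161)),("w2","b",(45,-87,20),(196,164)),("w2","l",(96,-22,0),(278,183)),("w2","l",(96,22,0),(362,183)),("w2","l",(80,-37,0),(253,191)),("w2","l",(80,37,0),(387,190))]
p,r=fit(obs,C,p)
print(p); np.save("p2.npy",p)
for o,e in zip(obs,r): print(o[:3],e.round(1))
E
sed -i 's/^import pickle/import pickle/;1a import pickle' f0.py
python3 f0.py | sed -n '/refit2/,$p'; python3 -c "
from h import *; bpos(np.load('p2.npy'))"
```

```text
----refit2
[ 0.48958142 -0.04942312 -0.20466359 48.1168096   0.6446699   1.16914128]
('scene', 'b', (-60, 102, 6)) [-0.6 -1.9]
('scene', 'b', (250, -102, 6)) [-3.6 -1.1]
('scene', 'b', (250, 102, 6)) [-1.3 -0.1]
('scene', 'b', (0, 0, 39)) [-1.2 -1.7]
('side', 'b', (0, 0, 39)) [ 0.2 -0.2]
('wrist', 'b', (0, 0, 39)) [-0.3 -0.6]
('side', 'b', (-60, 102, 6)) [0.2 0.5]
('side', 'b', (-60, -102, 6)) [ 0.9 -0.2]
('side', 'b', (250, 102, 6)) [-0.3 -0.9]
('wrist', 'b', (-60, 102, 6)) [-2.4 -1.3]
('wrist', 'b', (250, 102, 6)) [ 1.1 -1.7]
('scene', 't', (-55, 85, 40)) [-0.7 -1.5]
('scene', 't', (55, 85, 40)) [0.6 0.1]
('scene', 't', (55, -85, 40)) [-3.  -1.2]
('scene', 't', (-55, -85, 40)) [-1.6 -2.5]
('side', 't', (-55, 85, 40)) [-0.2  0.4]
('side', 't', (55, 85, 40)) [-0.6 -1. ]
('side', 't', (55, -85, 40)) [ 0.7 -1. ]
('side', 't', (-55, -85, 40)) [ 0.5 -0.6]
('wrist', 't', (55, 85, 40)) [0.2 0.1]
('scene', 'l', (96, -22, 0)) [-0.8 -1.6]
('scene', 'l', (96, 22, 0)) [-1.1 -1.5]
('scene', 'l', (80, -37, 0)) [-0.7 -2.6]
('scene', 'l', (80, 37, 0)) [-0.3 -1.6]
('side', 'l', (96, 22, 0)) [1.  0.5]
('side', 'l', (96, -22, 0)) [0.6 0.2]
('side', 'l', (80, 37, 0)) [0.1 1.5]
('side', 'l', (80, -37, 0)) [0.6 0.3]
('wrist', 'l', (96, 22, 0)) [-3.2  2.1]
('w2', 'b', (-60, -102, 6)) [-0.4 -0.1]
('w2', 'b', (-60, 102, 6)) [0.3 0.2]
('w2', 'b', (0, 0, 39)) [-0.2  1.4]
('w2', 't', (-55, -85, 40)) [-1.7 -0.4]
('w2', 't', (-55, 85, 40)) [1.8 2.1]
('w2', 'b', (45, 87, 20)) [ 2.4 -0.3]
('w2', 'b', (45, -87, 20)) [-1.6  0.2]
('w2', 'l', (96, -22, 0)) [0.2 1. ]
('w2', 'l', (96, 22, 0)) [ 2.2 -0.2]
('w2', 'l', (80, -37, 0)) [0.5 0.6]
('w2', 'l', (80, 37, 0)) [ 1.3 -0.2]
t 3.75 board pos mm [ 87.2  -2.4 166. ] F [0.3 0.  0.2] open 0.001
tool x,y,z in board
 [[ 0.003  0.    -1.   ]
 [ 0.014  1.     0.   ]
 [ 1.    -0.014  0.003]]
```

play_rows(
  moves=[
    [[0.02,0,-0.002,0,-1],[0.02,0.002,-0.002,0,-1],[0.02,0,-0.002,0,-1],[0.012,0,0,0.8,-1],[0,0,0,0,-1],[0,0,0,0,-1],[0,0,-0.005,0,-1],[0,0,-0.005,0,-1],[0,0,0,0,-1],[0,0,0,0,-1]],
  ],
)

```text
time: 4.75
tool_pos: [0.5652, -0.0647, 0.1027]
tool_rot: [-0.007, 1.549, -0.24]
contact_force: [-0.1, -0.6, -0.2]
opening: 0.0006
```

```bash
python3 -c "
from h import *; bpos(np.load('p2.npy'))"
```

```text
t 4.75 board pos mm [ 77.1   0.4 102.7] F [ 0.  -0.7 -0.2] open 0.001
tool x,y,z in board
 [[ 0.022 -0.001 -1.   ]
 [ 0.029  1.    -0.   ]
 [ 0.999 -0.029  0.022]]
```

play_rows(
  moves=[
    [[0.007,0,-0.002,-1.6,-1],[0.004,0,-0.005,0,-1],[0,0,-0.006,0,-1],[0,0,-0.006,0,-1],[0.003,0,-0.006,0,-1],[0.005,0,-0.006,0,-1],[0.006,0,-0.006,0,-1],[0.006,0,-0.005,0,-1],[0,0,0,0,-1],[0,0,0,0,-1]],
  ],
)

```text
time: 5.75
tool_pos: [0.5208, -0.0555, 0.068]
tool_rot: [-0.036, 1.549, -0.239]
contact_force: [-0.4, 0.0, 0.8]
opening: 0.0006
```

```bash
python3 -c "
from h import *; import pickle
bpos(np.load('p2.npy'))
for n in ['side','wrist']:
  C=cal(n);im=robot.read_camera(n); cv2.imwrite(f'pics/{n}3.png',im[:,:,::-1]);pickle.dump(C,open(f'C3{n}.pkl','wb'))
  if n=='side': cv2.imwrite('pics/side3c.png',cv2.resize(im[160:310,240:440,::-1],(800,600),interpolation=cv2.INTER_CUBIC))
"
```

```text
t 5.75 board pos mm [31.8  0.3 68. ] F [-0.4 -0.1  0.8] open 0.001
tool x,y,z in board
 [[ 0.022 -0.001 -1.   ]
 [-0.002  1.    -0.001]
 [ 1.     0.002  0.022]]
```

View pics/side3c.png

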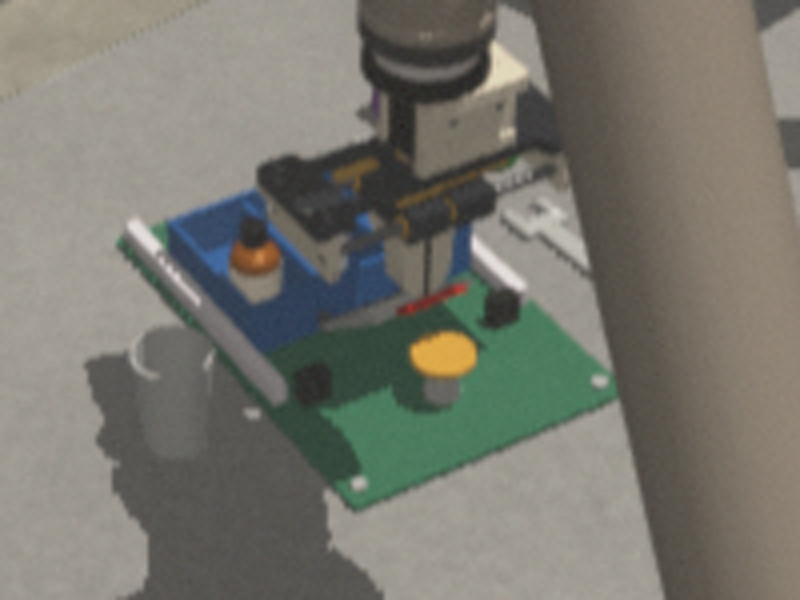

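View pics/wrist3.png

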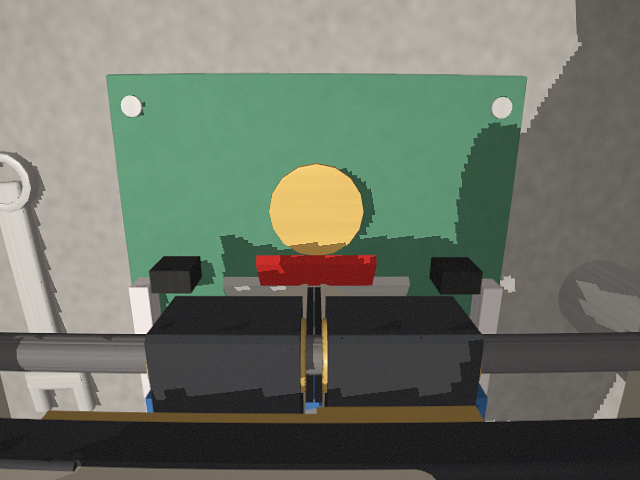

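```bash
python3 -c "
from fit import *; import pickle
p=np.load('p2.npy');C=pickle.load(open('C3wrist.pkl','rb'))
from scipy.optimize import least_squares
obs=[((96,-22,2),(257,256)),((96,22,2),(376,255)),((80,-22,2),(258,286)),((80,22,2),(372,286))]
for fd in (0,1):
  def f(v):
    q=p.copy(); q[5]=v[0]; q[4]=v[1]
    if fd: q[3]=v[2]
    return np.concatenate([proj(C,model(q,'l',a))[0]-uv for a,uv in obs])
  r=least_squares(f,[.7,0.6,48]);print(r.x,r.fun.round(1))
print(proj(C,model(p,'b',(0,0,39))),'vs 316,210')
bpos(p)
"
```

```text
[ 0.64255285 -0.20375295 48.        ] [-0.8  3.2 -0.5  4.4  2.6 -4.7 -1.2 -4.5]
[ 0.60500813 -0.19296482 51.20217784] [ 0.3  2.9 -1.6  4.1  3.4 -4.1 -2.  -3.9]
[[316.11477245 212.57227237]] vs 316,210
t 5.85 board pos mm [32.   0.3 68.2] F [ 0.4  0.5 -0.2] open 0.0
tool x,y,z in board
 [[ 0.022 -0.001 -1.   ]
 [-0.002  1.    -0.001]
 [ 1.     0.002  0.022]]
```

play_rows(
  moves=[
    [[0.004,0,-0.004,0,-1],[0.004,0,-0.003,0,-1],[0.0035,0,-0.003,0,-1],[0,0,0,0,-1],[0,0,0,0,-1],[0,0,0,0,-1],[0,0,0,0,-1],[0,0,0,0,-1],[0,0,0,0,-1],[0,0,0,0,-1]],
  ],
)

```text
time: 6.85
tool_pos: [0.5115, -0.0537, 0.0559]
tool_rot: [-0.036, 1.547, -0.24]
contact_force: [-0.2, -0.2, -0.6]
opening: 0.0004
```

```bash
python3 -c "
from h import *; import pickle
bpos(np.load('p2.npy'))
for n in ['wrist']:
  C=cal(n);im=robot.read_camera(n); cv2.imwrite(f'pics/{n}4.png',im[:,:,::-1]);pickle.dump(C,open(f'C4{n}.pkl','wb'))
"
```

```text
t 6.85 board pos mm [22.4  0.3 55.9] F [-0.1 -0.2 -0.6] open 0.0
tool x,y,z in board
 [[ 0.024 -0.001 -1.   ]
 [-0.002  1.    -0.001]
 [ 1.     0.002  0.024]]
```

View pics/wrist4.png

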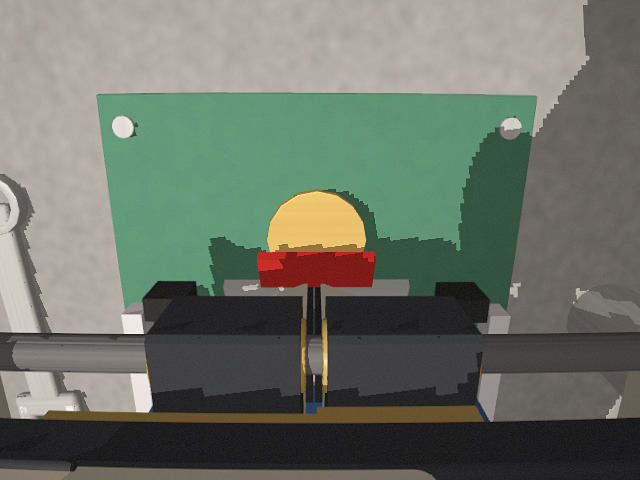

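play_rows(
  moves=[
    [[-0.01,0,0,0,-1],[-0.025,0,0,0,-1],[-0.03,0,0,0,-1],[-0.02,0,0.01,0,-1],[-0.01,0,0.03,0,-1],[0,0,0.03,0,-1],[0,0,0.03,0,-1],[0,0,0.02,0,-1],[0,0,0,0,-1],[0,0,0,0,-1]],
  ],
)

```text
time: 7.9
tool_pos: [0.6291, -0.0776, 0.1645]
tool_rot: [-0.038, 1.545, -0.241]
contact_force: [0.3, -1.3, 0.6]
opening: 0.0003
```

```bash
python3 -c "
from h import *; import pickle
bpos(np.load('p2.npy'))
for n in ['side','scene','wrist']:
  C=cal(n);im=robot.read_camera(n); cv2.imwrite(f'pics/{n}5.png',im[:,:,::-1]);pickle.dump(C,open(f'C5{n}.pkl','wb'))
  if n!='wrist':
    x,y=(250,180) if n=='side' else (200,220)
    cv2.imwrite(f'pics/{n}5c.png',cv2.resize(im[y:y+150,x:x+200,::-1],(800,600),interpolation=cv2.INTER_CUBIC))
"
```

```text
t 7.9 board pos mm [142.3   0.8 164.5] F [ 0.6 -1.2  0.6] open 0.0
tool x,y,z in board
 [[ 0.026 -0.001 -1.   ]
 [-0.002  1.    -0.001]
 [ 1.     0.002  0.026]]
```

View pics/side5c.png

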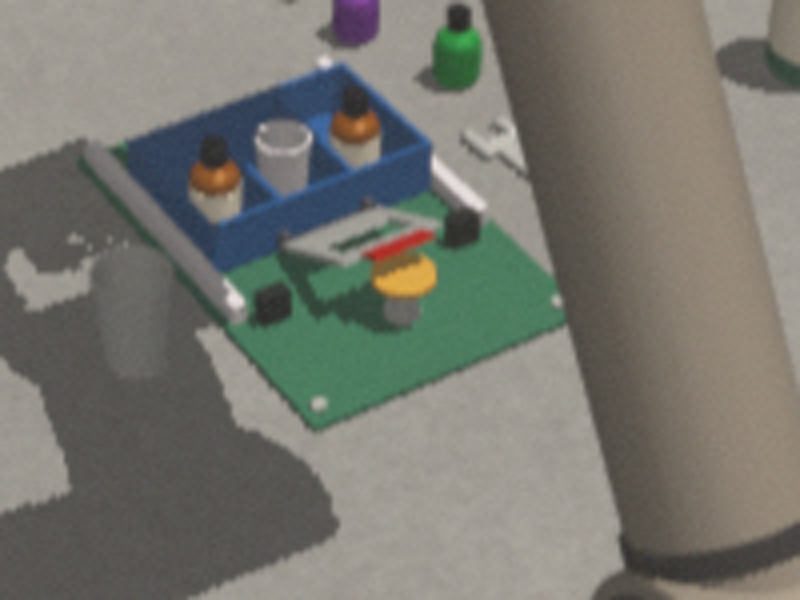

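View pics/wrist5.png

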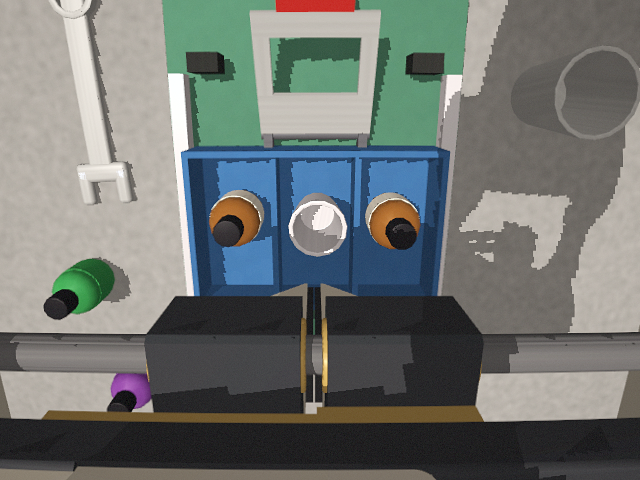

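View pics/scene5c.png

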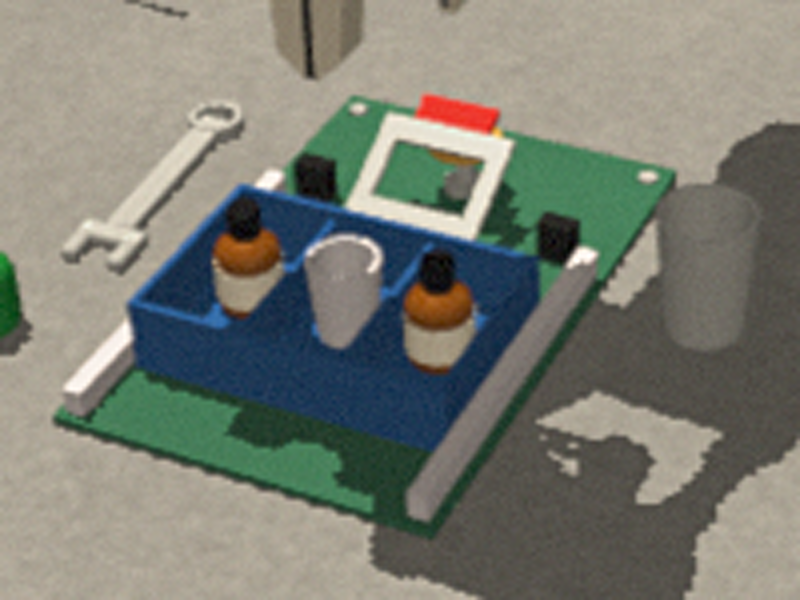

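```bash
python3 -c "
from fit import *; import pickle
p=np.load('p2.npy');C={n:pickle.load(open(f'C5{n}.pkl','rb')) for n in ('wrist','scene','side')}
S=lambda u,v:(200+u/4,220+v/4); D=lambda u,v:(250+u/4,180+v/4)
obs=[('wrist',(80,-37,2),(251,12)),('wrist',(80,37,2),(380,11)),('wrist',(66,-27,2),(269,38)),('wrist',(66,27,2),(363,37)),('wrist',(30,-27,2),(272,94)),('wrist',(30,27,2),(359,93)),
('scene',(96,-22,2),S(422,96)),('scene',(96,22,2),S(500,108)),('scene',(80,-37,2),S(388,114)),('scene',(80,37,2),S(514,141)),
('side',(96,22,2),D(370,255)),('side',(96,-22,2),D(436,232)),('side',(80,37,2),D(345,262)),('side',(80,-37,2),D(442,225))]
obt=[('wrist',(-55,-85,40),(183,151)),('wrist',(-55,85,40),(449,149))]
for cams in (('wrist',),('scene',),('side',),('wrist','scene','side')):
  def f(v):
    q=p.copy(); q[5]=v[0]; q[4]=v[1];q[3]=v[2]
    return np.concatenate([proj(C[n],model(q,'l',a))[0]-uv for n,a,uv in obs if n in cams]+[proj(C[n],model(q,'t',a))[0]-uv for n,a,uv in obt if n in cams]+[[ (v[2]-48)*.5]])
  r=least_squares(f,[.5,0.6,48],loss='soft_l1');print(cams,r.x,f(r.x).round(1))
"
```

```text
('wrist',) [ 0.4830876   0.36448965 47.11096176] [-0.9 -0.5  1.8  0.7  0.5 -1.3 -0.8 -0.1  1.4  0.3 -1.1  1.4 -2.1 -1.1
  1.2  1.4 -0.4]
('scene',) [ 0.41309311  1.40341321 48.14885793] [ 0.6 -0.4 -0.4  0.8  0.1 -0.5 -0.2  0.1  0.1]
('side',) [ 0.4756503   0.24153785 47.84027079] [ 1.4  0.4 -0.3  0.2 -0.7 -0.1 -0.1 -0.8 -0.1]
('wrist', 'scene', 'side') [ 0.45882554  0.45978697 47.61346763] [-0.3 -0.7  1.5  0.5  0.9 -1.4 -0.9 -0.3  1.6  0.5 -1.1  1.7 -0.1 -1.7
 -1.1 -0.5 -0.6 -1.6 -0.9 -1.1  1.5  1.1 -0.1  0.9 -0.5  0.5  0.  -0.3
 -1.9 -0.3  1.3  2.2 -0.2]
```

play_rows(
  moves=[
    [[0,0,0.025,0,-1],[0,0,0.025,0,-1],[0.02,0,0.02,0,-1],[0.03,0,0.005,0,-1],[0.03,0,0,0,-1],[0.02,0,0,0,-1],[0,0,0,0,-1],[0,0,0,0,-1],[0,0,0,0,-1],[0,0,0,0,-1]],
  ],
)

```text
time: 9.05
tool_pos: [0.7026, -0.0921, 0.0702]
tool_rot: [-0.039, 1.543, -0.242]
contact_force: [0.9, -0.9, -1.1]
opening: 0.0001
```

```bash
python3 -c "
from h import *
bpos(np.load('p2.npy'))"
```

```text
t 9.05 board pos mm [217.3   1.5  70.2] F [ 1.1 -0.7 -1.1] open 0.0
tool x,y,z in board
 [[ 0.028 -0.001 -1.   ]
 [-0.003  1.    -0.001]
 [ 1.     0.003  0.028]]
```

play_rows(
  moves=[
    [[0,0,0.005,0,-1],[0.012,0,0,0,-1],[0.015,0,0,0,-1],[0.015,0,0,0,-1],[0.004,0,0,0,-1],[0,0,0,0,-1],[0,0,0,0,-1],[0,0,0,0,-1],[0,0,0,0,-1],[0,0,0,0,-1]],
  ],
)

```text
time: 10.05
tool_pos: [0.7103, -0.0938, 0.0224]
tool_rot: [-0.039, 1.539, -0.242]
contact_force: [0.0, 0.9, 0.1]
opening: 0.0002
```

```bash
python3 -c "
from h import *
bpos(np.load('p2.npy'))
im=robot.read_camera('scene'); cv2.imwrite('pics/scene6c.png',cv2.resize(im[200:350,200:400,::-1],(800,600),interpolation=cv2.INTER_CUBIC))
"
```

```text
t 10.05 board pos mm [225.2   1.4  22.4] F [-0.2  0.9  0.1] open 0.0
tool x,y,z in board
 [[ 0.031 -0.001 -1.   ]
 [-0.003  1.    -0.001]
 [ 1.     0.003  0.031]]
```

View pics/scene6c.png

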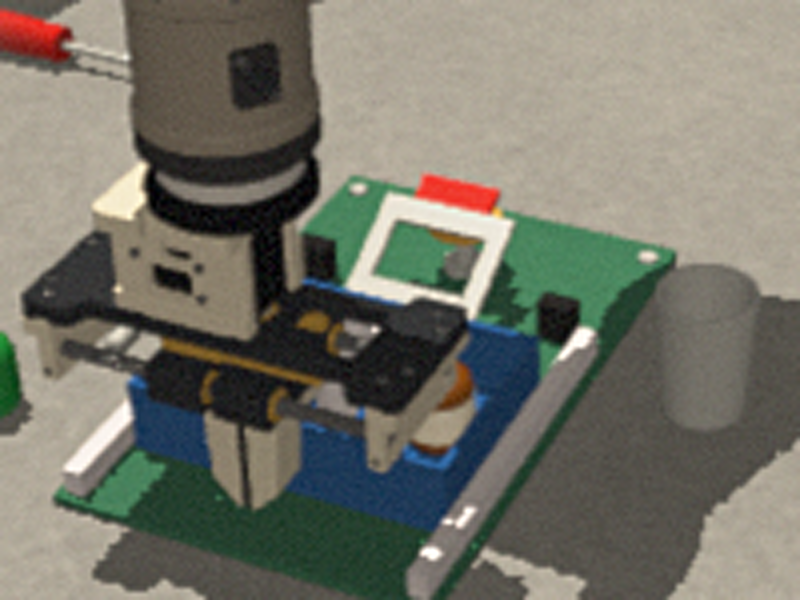

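play_rows(
  moves=[
    [[0,0,-0.003,0,-1],[0,0,-0.004,0,-1],[0,0,-0.004,0,-1],[0,0,-0.004,0,-1],[0,0,-0.004,0,-1],[0,0,-0.004,0,-1],[0,0,-0.004,0,-1],[0,0,-0.004,0,-1],[0,0,-0.004,0,-1],[0,0,0,0,-1]],
  ],
)

```text
time: 11.1
tool_pos: [0.6755, -0.0868, 0.023]
tool_rot: [-0.037, 1.532, -0.239]
contact_force: [1.2, -0.2, -0.8]
opening: 0.0004
```

```bash
python3 -c "
from h import *
bpos(np.load('p2.npy'))
im=robot.read_camera('wrist'); cv2.imwrite('pics/wrist7.png',im[:,:,::-1])
"
```

```text
t 11.1 board pos mm [189.6   1.2  23. ] F [ 1.2  0.  -0.8] open 0.0
tool x,y,z in board
 [[ 0.039 -0.001 -0.999]
 [-0.002  1.    -0.001]
 [ 0.999  0.002  0.039]]
```

View pics/wrist7.png

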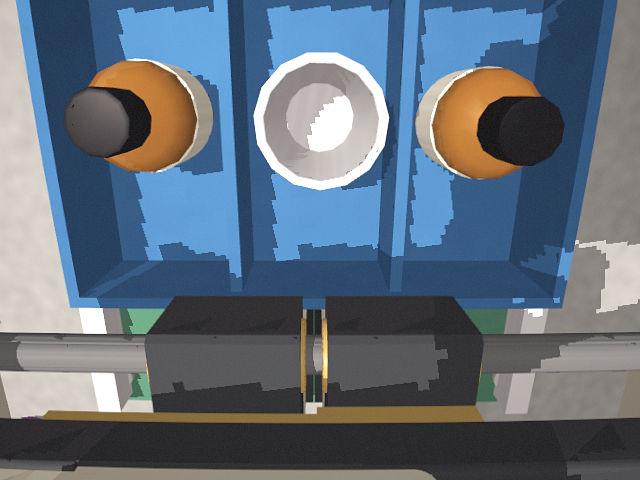

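play_rows(
  moves=[
    [[0,0,-0.003,0,-1],[0,0,-0.003,0,-1],[0,0,-0.003,0,-1],[0,0,-0.003,0,-1],[0,0,0,0,-1],[0,0,0,0,-1],[0,0,0,0,-1],[0,0,0,0,-1],[0,0,0,0,-1],[0,0,0,0,-1]],
  ],
)

```text
time: 12.15
tool_pos: [0.6638, -0.0845, 0.023]
tool_rot: [-0.036, 1.53, -0.239]
contact_force: [2.6, -0.6, 0.0]
opening: 0.0006
```

```bash
python3 -c "
from h import *
bpos(np.load('p2.npy'))
im=robot.read_camera('side'); cv2.imwrite('pics/side8c.png',cv2.resize(im[180:300,270:430,::-1],(800,600),interpolation=cv2.INTER_CUBIC))
im=robot.read_camera('scene'); cv2.imwrite('pics/scene8c.png',cv2.resize(im[200:350,200:400,::-1],(800,600),interpolation=cv2.INTER_CUBIC))
"
```

```text
t 12.15 board pos mm [177.8   1.1  23. ] F [ 2.7 -0.1  0. ] open 0.001
tool x,y,z in board
 [[ 0.041 -0.001 -0.999]
 [-0.002  1.    -0.001]
 [ 0.999  0.002  0.041]]
```

View pics/side8c.png

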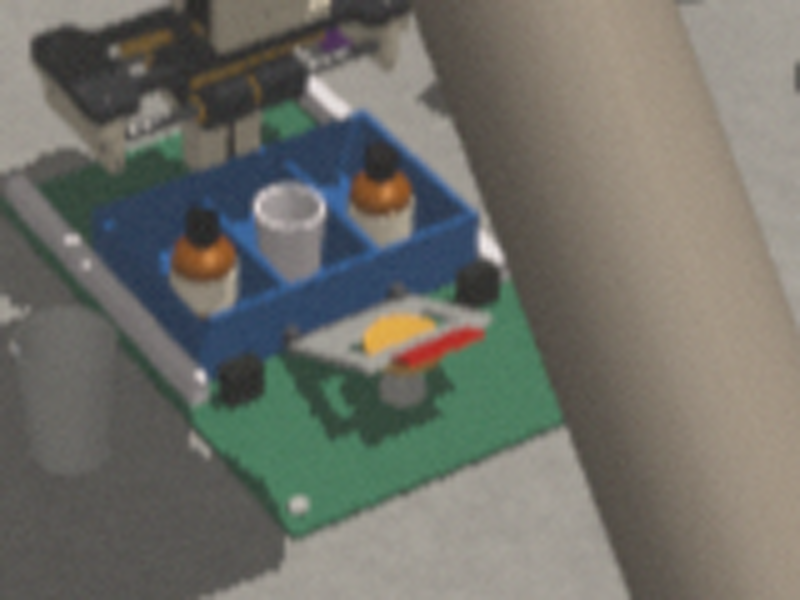

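View pics/scene8c.png

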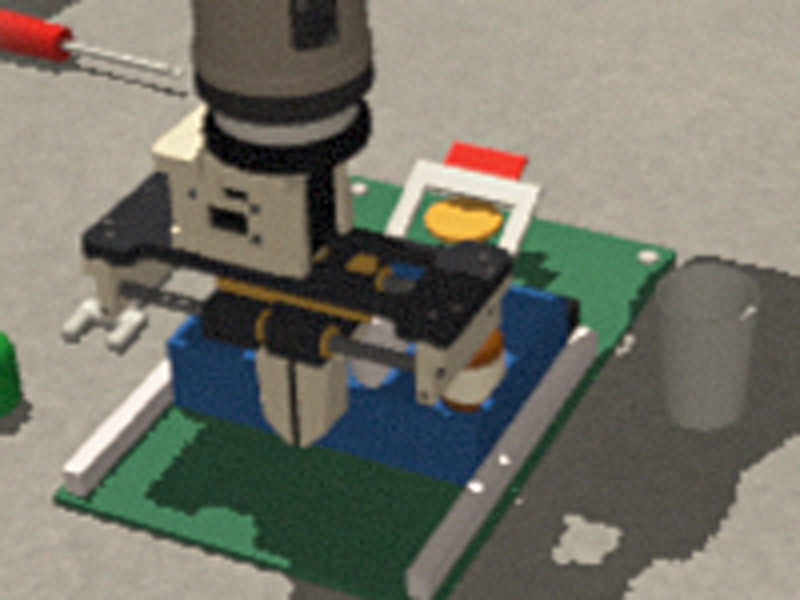

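play_rows(
  moves=[
    [[0,0,-0.002,0,-1],[0,0,-0.002,0,-1],[0,0,-0.002,0,-1],[0,0,-0.002,0,-1],[0,0,0,0,-1],[0,0,0,0,-1],[0,0,0,0,-1],[0,0,0,0,-1],[0,0,0,0,-1],[0,0,0,0,-1]],
  ],
)

```text
time: 13.25
tool_pos: [0.656, -0.0829, 0.023]
tool_rot: [-0.035, 1.528, -0.238]
contact_force: [4.0, 0.2, 0.9]
opening: 0.0
```

```bash
python3 -c "
from h import *
bpos(np.load('p2.npy'))
im=robot.read_camera('side'); cv2.imwrite('pics/side9c.png',cv2.resize(im[180:300,270:430,::-1],(800,600),interpolation=cv2.INTER_CUBIC))
"
```

```text
t 13.25 board pos mm [169.7   1.   23. ] F [3.9 1.  0.9] open 0.0
tool x,y,z in board
 [[ 0.042 -0.001 -0.999]
 [-0.002  1.    -0.001]
 [ 0.999  0.002  0.042]]
```

View pics/side9c.png

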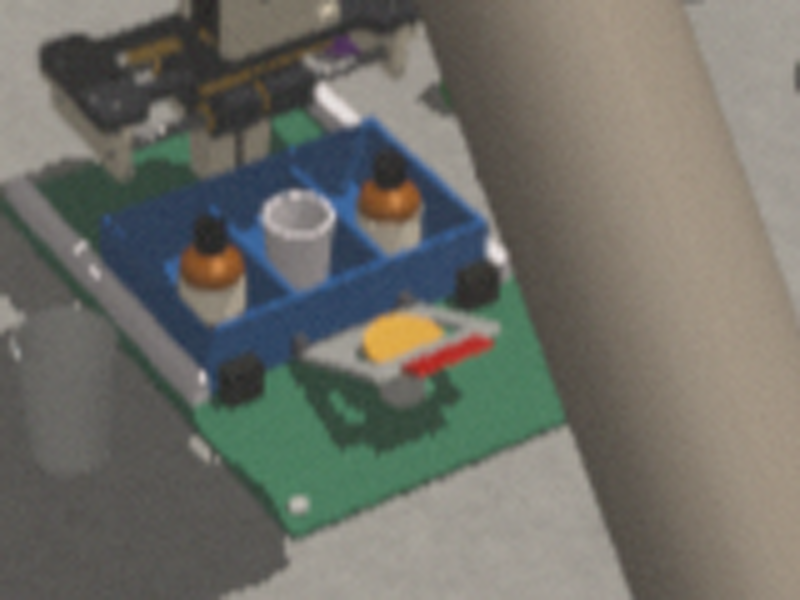

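Nearly home: near wall almost at the stops, the head at crop (402,338) is within the eye. I'll creep on until the force rises.

play_rows(
  moves=[
    [[0,0,-0.002,0,-1],[0,0,-0.0015,0,-1],[0,0,-0.0015,0,-1],[0,0,0,0,-1],[0,0,0,0,-1],[0,0,0,0,-1],[0,0,0,0,-1],[0,0,0,0,-1],[0,0,0,0,-1],[0,0,0,0,-1]],
  ],
)

```text
time: 14.3
tool_pos: [0.6516, -0.0824, 0.0231]
tool_rot: [-0.043, 1.526, -0.245]
contact_force: [4.0, -0.4, 0.0]
opening: 0.0007
```

```bash
python3 -c "
from h import *
bpos(np.load('p2.npy'))
"
```

```text
t 14.3 board pos mm [165.3   0.6  23.1] F [4.  0.4 0. ] open 0.001
tool x,y,z in board
 [[ 0.045 -0.002 -0.999]
 [-0.002  1.    -0.002]
 [ 0.999  0.002  0.045]]
```

play_rows(
  moves=[
    [[0,0,-0.0015,0,-1],[0,0,-0.0015,0,-1],[0,0,-0.0015,0,-1],[0,0,-0.0015,0,-1],[0,0,-0.0015,0,-1],[0,0,0,0,-1],[0,0,0,0,-1],[0,0,0,0,-1],[0,0,0,0,-1],[0,0,0,0,-1]],
  ],
)

```text
time: 15.3
tool_pos: [0.6516, -0.0825, 0.0249]
tool_rot: [-0.028, 1.507, -0.232]
contact_force: [4.2, -0.3, -1.8]
opening: 0.0007
```

```bash
python3 -c "
from h import *
bpos(np.load('p2.npy'))
im=robot.read_camera('side'); cv2.imwrite('pics/side10c.png',cv2.resize(im[180:300,270:430,::-1],(800,600),interpolation=cv2.INTER_CUBIC))
"
```

```text
t 15.3 board pos mm [165.4   0.6  24.9] F [ 4.2  0.6 -1.8] open 0.001
tool x,y,z in board
 [[ 0.064 -0.002 -0.998]
 [-0.001  1.    -0.002]
 [ 0.998  0.001  0.064]]
```

View pics/side10c.png

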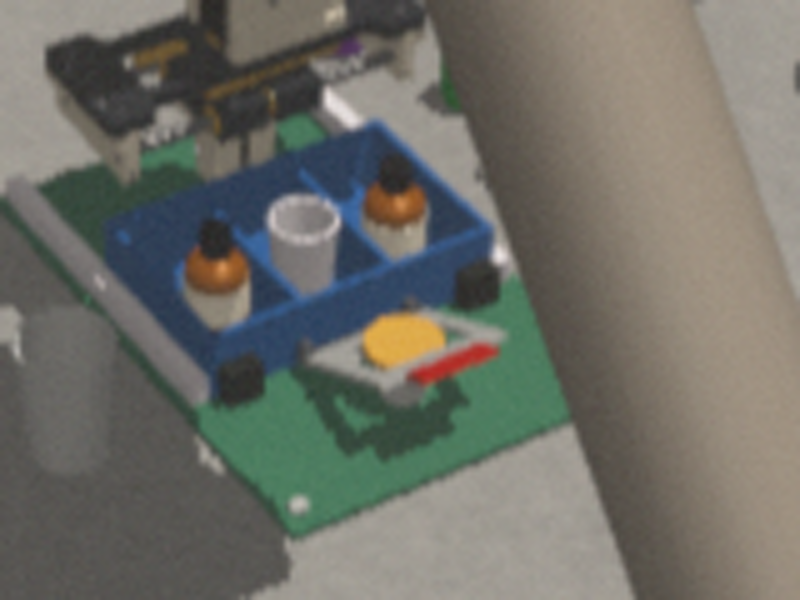

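play_rows(
  moves=[
    [[0,0,0.006,0,-1],[0,0,0.006,0,-1],[-0.02,0,0.002,0,-1],[-0.03,0,0.003,0,-1],[-0.035,0,0.002,0,-1],[-0.02,0,-0.02,0,-1],[0,0,-0.03,0,-1],[0,0,-0.04,0,-1],[0,0,-0.04,0,-1],[0,0,-0.02,0,-1]],
  ],
)

```text
time: 16.35
tool_pos: [0.5098, -0.0525, 0.1238]
tool_rot: [-0.021, 1.529, -0.223]
contact_force: [-0.0, -0.5, 0.5]
opening: 0.0001
```

```bash
python3 -c "
from h import *
bpos(np.load('p2.npy'))
"
```

```text
t 16.35 board pos mm [ 20.5   1.1 123.8] F [ 0.1 -0.5  0.5] open 0.0
tool x,y,z in board
 [[ 0.042 -0.001 -0.999]
 [-0.002  1.    -0.001]
 [ 0.999  0.002  0.042]]
```

play_rows(
  moves=[
    [[0,0,-0.03,0,-1],[0,0,-0.02,0,-1],[0,0,-0.01,0,-1],[0,0,0,0,-1],[0,0,0,0,-1],[0,0,0,0,-1],[0,0,0,0,-1],[0,0,0,0,-1],[0,0,0,0,-1],[0,0,0,0,-1]],
  ],
)

```text
time: 17.35
tool_pos: [0.4465, -0.039, 0.1213]
tool_rot: [-0.009, 1.537, -0.211]
contact_force: [-0.5, 0.2, 0.0]
opening: 0.0007
```

```bash
python3 -c "
from h import *; import pickle
bpos(np.load('p2.npy'))
for n in ['scene','side','wrist']:
  C=cal(n);im=robot.read_camera(n); cv2.imwrite(f'pics/{n}11.png',im[:,:,::-1]);pickle.dump(C,open(f'C11{n}.pkl','wb'))
  if n!='wrist':
    x,y=(250,180) if n=='side' else (200,200)
    cv2.imwrite(f'pics/{n}11c.png',cv2.resize(im[y:y+150,x:x+200,::-1],(800,600),interpolation=cv2.INTER_CUBIC))
"
```

```text
t 17.35 board pos mm [-44.3   1.4 121.3] F [-0.5  0.1  0. ] open 0.001
tool x,y,z in board
 [[ 0.034 -0.    -0.999]
 [-0.003  1.    -0.   ]
 [ 0.999  0.003  0.034]]
```

View pics/scene11c.png

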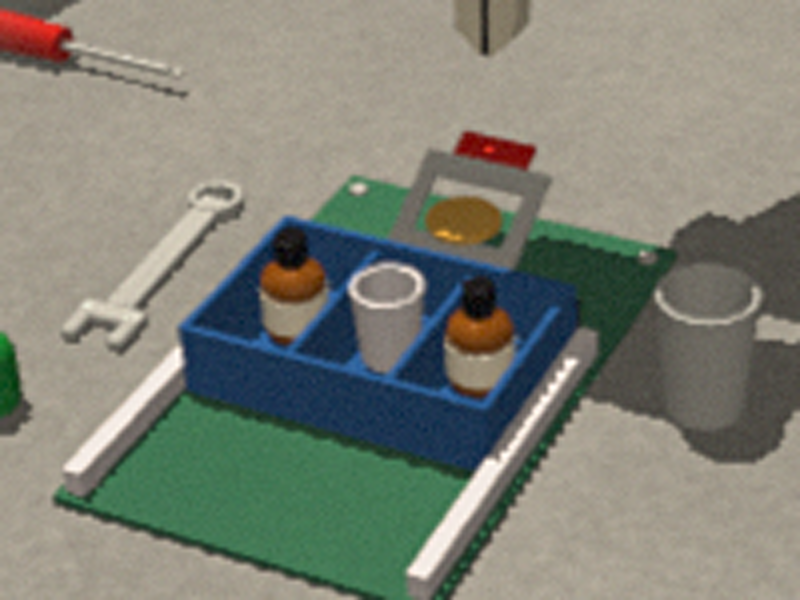

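View pics/side11c.png

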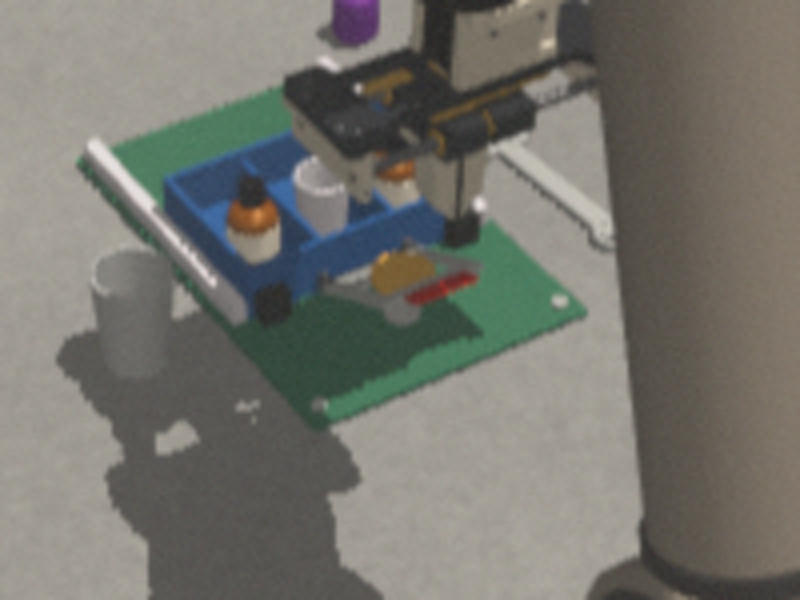

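View pics/wrist11.png

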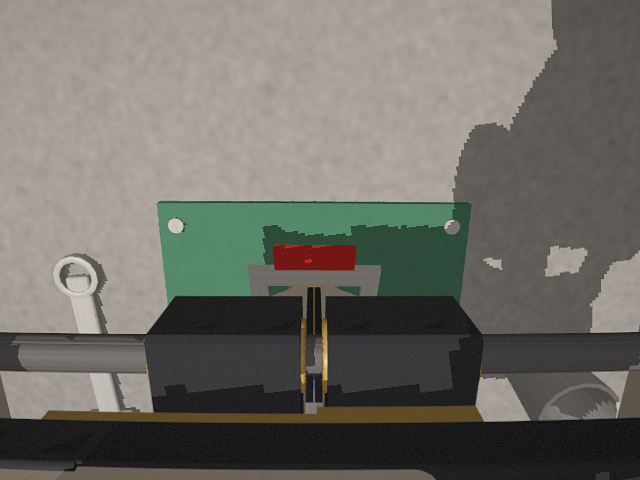

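```bash
python3 -c "
from fit import *; import pickle
p=np.load('p2.npy');C=pickle.load(open('C11scene.pkl','rb'))
obs=[((-55,85,40),(577,290)),((55,85,40),(487,406)),((55,-85,40),(182,327)),((-55,-85,40),(288,218))]
bias=np.array([(-.7,-1.5),(.6,.1),(-3,-1.2),(-1.6,-2.5)])
for fb in (0,1):
  def f(v):
    q=p.copy(); q[4]=v[1];q[3]=v[0]
    return np.concatenate([proj(C,model(q,'t',a))[0]-(200+uv[0]/4,200+uv[1]/4)-fb*b for (a,uv),b in zip(obs,bias)])
  r=least_squares(f,[0,0.6]);print(r.x,r.fun.round(1))
"
```

```text
[2.99458747 5.91098148] [ 0.5 -1.2  0.5  1.2 -0.7  0.3 -0.4 -0.8]
[0.66107572 2.16065465] [-0.  -0.7 -1.3 -0.1  1.3  0.4  0.2  0.8]
```

play_rows(
  moves=[
    [[0.02,0,-0.004,0,-1],[0.02,0,-0.004,0,-1],[0.008,0,-0.001,0,-1],[0.006,0,0,0,-1],[0.006,0,0,0,-1],[0.006,0,0,0,-1],[0.006,0,0,0,-1],[0.006,0,0,0,-1],[0,0,0,0,-1],[0,0,0,0,-1]],
  ],
)

```text
time: 18.5
tool_pos: [0.4429, -0.0384, 0.0416]
tool_rot: [-0.016, 1.531, -0.218]
contact_force: [-0.3, 0.7, -0.4]
opening: 0.0003
```

```bash
python3 -c "
from h import *
bpos(np.load('p2.npy'))
im=robot.read_camera('scene'); cv2.imwrite('pics/scene12c.png',cv2.resize(im[200:350,200:400,::-1],(800,600),interpolation=cv2.INTER_CUBIC))
"
```

```text
t 18.5 board pos mm [-48.    1.3  41.6] F [-0.4  0.6 -0.4] open 0.0
tool x,y,z in board
 [[ 0.039 -0.001 -0.999]
 [-0.003  1.    -0.001]
 [ 0.999  0.003  0.039]]
```

View pics/scene12c.png

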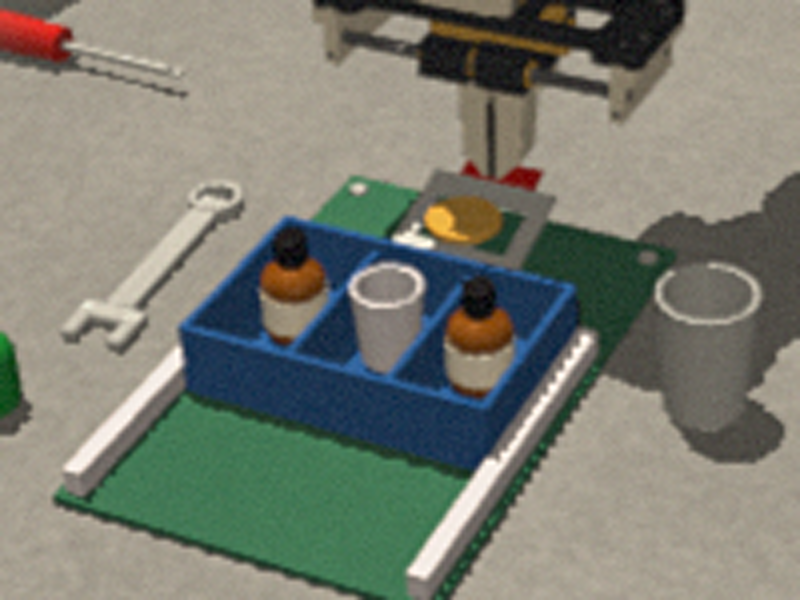

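play_rows(
  moves=[
    [[0.005,0,0,0,-1],[0.005,0,0,0,-1],[0.005,0,0,0,-1],[0.004,0,0,0,-1],[0.003,0,0,0,-1],[0.002,0,0,0,-1],[0.002,0,0,0,-1],[0.002,0,0,0,-1],[0.002,0,0,0,-1],[0,0,0,0,-1]],
  ],
)

```text
time: 19.55
tool_pos: [0.4449, -0.0388, 0.0114]
tool_rot: [-0.02, 1.529, -0.222]
contact_force: [-1.8, 0.7, 6.5]
opening: 0.0003
```

```bash
python3 -c "
from h import *
bpos(np.load('p2.npy'))
im=robot.read_camera('scene'); cv2.imwrite('pics/scene13c.png',cv2.resize(im[200:350,200:400,::-1],(800,600),interpolation=cv2.INTER_CUBIC))
"
```

```text
t 19.55 board pos mm [-45.9   1.3  11.4] F [-2.   0.4  6.5] open 0.0
tool x,y,z in board
 [[ 0.042 -0.001 -0.999]
 [-0.003  1.    -0.001]
 [ 0.999  0.003  0.042]]
```

View pics/scene13c.png

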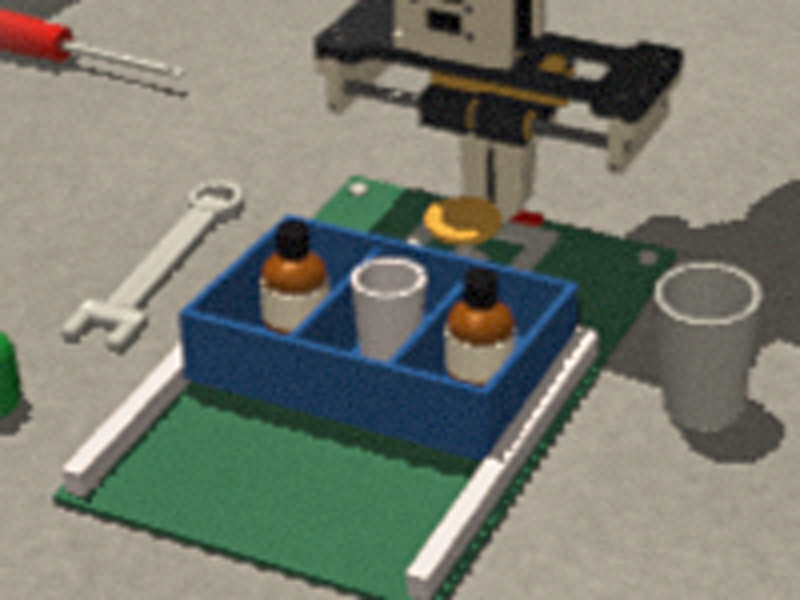

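play_rows(
  moves=[
    [[-0.003,0,0,0,-1],[-0.003,0,0,0,-1],[-0.003,0,0,0,-1],[-0.004,0,0,0,-1],[-0.01,0,0,0,-1],[-0.02,0,0,0,-1],[-0.03,0,-0.005,0,-1],[-0.03,0,-0.01,0,-1],[0,0,0,0,-1],[0,0,0,0,-1]],
  ],
)

```text
time: 20.6
tool_pos: [0.4249, -0.0347, 0.1196]
tool_rot: [-0.021, 1.529, -0.223]
contact_force: [1.1, -0.3, -0.3]
opening: 0.0003
```

```bash
python3 -c "
from h import *; import pickle
bpos(np.load('p2.npy'))
for n in ['scene','side','wrist']:
  C=cal(n);im=robot.read_camera(n); cv2.imwrite(f'pics/{n}14.png',im[:,:,::-1]);pickle.dump(C,open(f'C14{n}.pkl','wb'))
  if n!='wrist':
    x,y=(250,180) if n=='side' else (200,200)
    cv2.imwrite(f'pics/{n}14c.png',cv2.resize(im[y:y+150,x:x+200,::-1],(800,600),interpolation=cv2.INTER_CUBIC))
"
```

```text
t 20.6 board pos mm [-66.3   1.3 119.6] F [ 1.1 -0.  -0.3] open 0.0
tool x,y,z in board
 [[ 0.042 -0.001 -0.999]
 [-0.003  1.    -0.001]
 [ 0.999  0.003  0.042]]
```

View pics/scene14c.png

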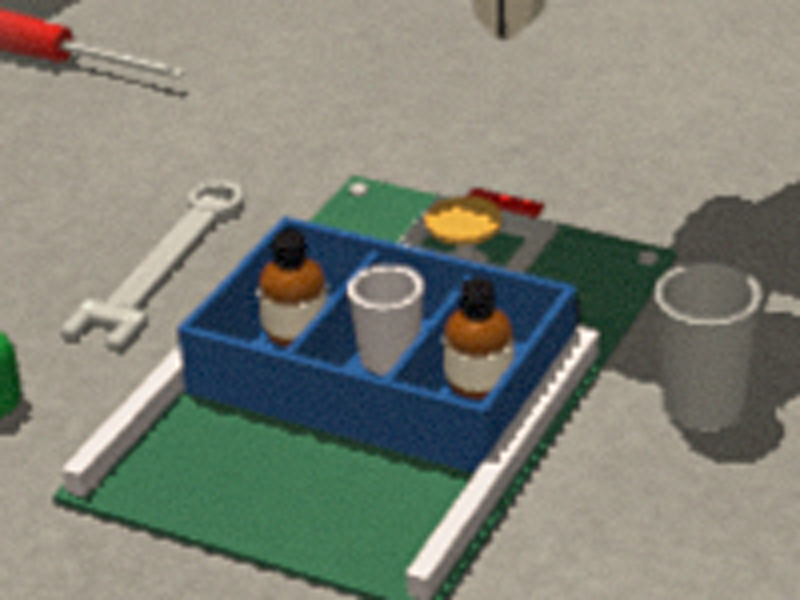

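View pics/side14c.png

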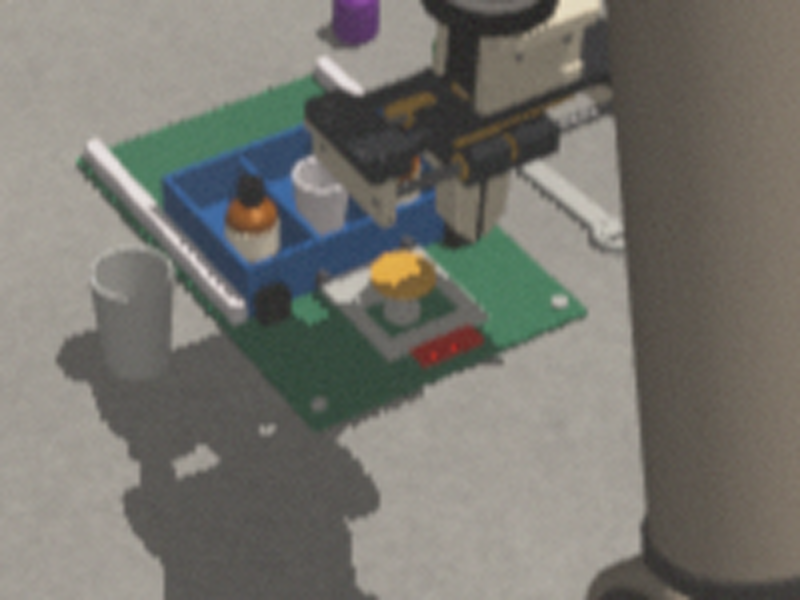

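play_rows(
  moves=[
    [[-0.03,0,0,0,-1],[-0.02,0,0.03,0,-1],[0,0,0.04,0,-1],[0,0,0.04,0,-1],[0,0,0.04,0,-1],[0,0,0.02,0,-1],[0,0,0,0,-1],[0,0,0,0,-1],[0,0,0,0,-1],[0,0,0,0,-1]],
  ],
)

```text
time: 21.75
tool_pos: [0.5888, -0.068, 0.1629]
tool_rot: [0.029, 1.556, -0.173]
contact_force: [-0.5, -1.1, 0.6]
opening: 0.0006
```

```bash
python3 -c "
from h import *; import pickle
bpos(np.load('p2.npy'))
for n in ['wrist','side']:
  C=cal(n);im=robot.read_camera(n); cv2.imwrite(f'pics/{n}15.png',im[:,:,::-1]);pickle.dump(C,open(f'C15{n}.pkl','wb'))
  if n=='side': cv2.imwrite('pics/side15c.png',cv2.resize(im[180:330,250:450,::-1],(800,600),interpolation=cv2.INTER_CUBIC))
"
```

```text
t 21.75 board pos mm [101.    2.  162.9] F [-0.3 -1.1  0.6] open 0.001
tool x,y,z in board
 [[ 0.015  0.    -1.   ]
 [-0.002  1.     0.   ]
 [ 1.     0.002  0.015]]
```

View pics/wrist15.png

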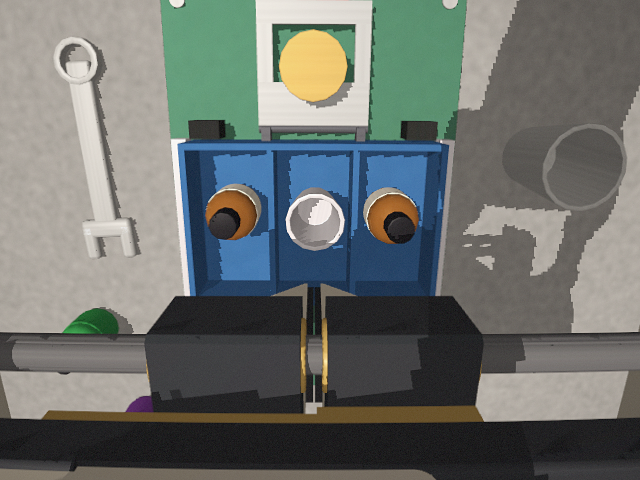

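View pics/side15c.png

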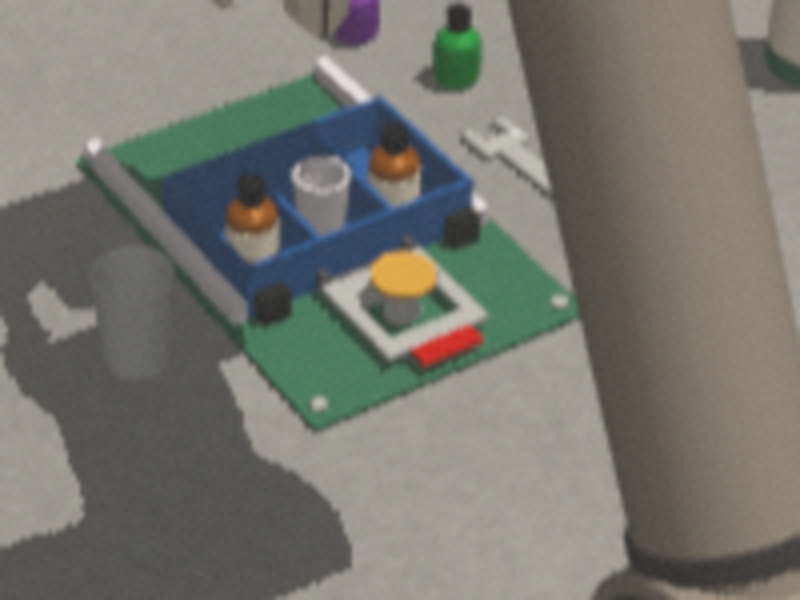

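```bash
python3 -c "
from fit import *; import pickle
im=cv2.imread('pics/wrist15.png'); cv2.imwrite('pics/w15c.png',cv2.resize(im[0:180,160:460],(800,480),interpolation=cv2.INTER_CUBIC)[:, :])
p=np.load('p2.npy');C=pickle.load(open('C15wrist.pkl','rb'))
p[4]=0;p[5]=0
pr=lambda k,a:((proj(C,model(p,k,a))[0]-(160,0))*2.6667).round(1)
for d in (0,2,4):
  p[3]=d; print(d,'tray near top',pr('t',(-55,-85,40)),pr('t',(-55,85,40)),'eye66',pr('l',(66,-27,2)),pr('l',(66,27,2)),'bar80 lat0.05')
  p[5]=.05;print('  lat.05 eye66',pr('l',(66,-27,2)),pr('l',(66,27,2)));p[5]=0
print('stud',pr('b',(0,0,39)),'stops far top',pr('b',(44.5,-82,28)),pr('b',(44.5,82,28)),'eye30',pr('l',(30,-27,2)))
"
```

```text
0 tray near top [ 45.6 379.1] [769.7 380.8] eye66 [296.4  58.8] [520.5  59.3] bar80 lat0.05
  lat.05 eye66 [295.1  56.9] [521.8  57.5]
2 tray near top [ 46.3 387.7] [769.  389.4] eye66 [296.6  67.7] [520.3  68.2] bar80 lat0.05
  lat.05 eye66 [295.3  66. ] [521.5  66.5]
4 tray near top [ 47.  396.3] [768.2 398.1] eye66 [296.8  76.6] [520.1  77.1] bar80 lat0.05
  lat.05 eye66 [295.5  74.9] [521.3  75.5]
stud [408.1 179.6] stops far top [ 79.3 373.8] [736.2 375.4] eye30 [299.9 232. ]
```

View pics/w15c.png

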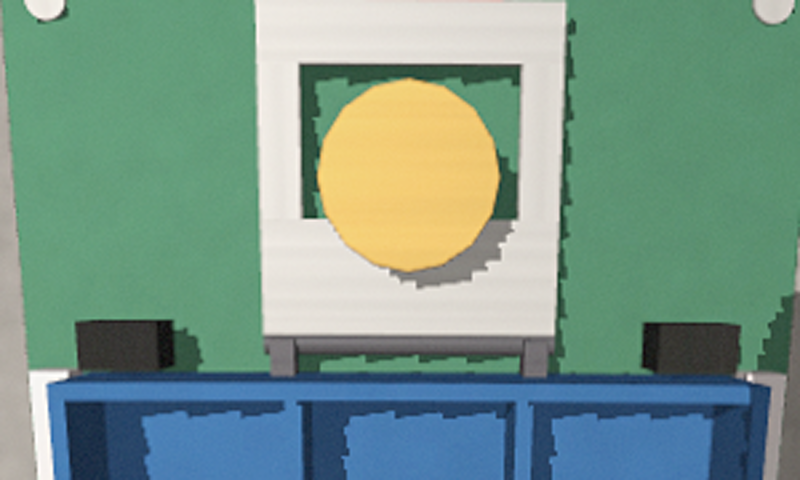

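play_rows(
  moves=[
    [[0,0,0.03,0,-1],[0,0,0.03,0,-1],[0,0,0.03,0,-1],[0.01,0,0.01,0,-1],[0.025,0,0,0,-1],[0.025,0,0,0,-1],[0.025,0,0,0,-1],[0.01,0,0,0,-1],[0,0,0,0,-1],[0,0,0,0,-1]],
  ],
)

```text
time: 22.85
tool_pos: [0.6861, -0.0872, 0.0681]
tool_rot: [0.026, 1.556, -0.176]
contact_force: [-0.9, -0.7, 0.6]
opening: 0.0006
```

```bash
python3 -c "
from h import *
bpos(np.load('p2.npy'))"
```

```text
t 22.85 board pos mm [200.1   2.9  68.1] F [-0.8 -0.9  0.6] open 0.001
tool x,y,z in board
 [[ 0.014  0.    -1.   ]
 [-0.003  1.     0.   ]
 [ 1.     0.003  0.014]]
```

play_rows(
  moves=[
    [[0.015,0,0,0,-1],[0.015,0,0,0,-1],[0.012,0,0,0,-1],[0,0,0,0,-1],[0,0,-0.008,0,-1],[0,0,-0.008,0,-1],[0,0,-0.006,0,-1],[0,0,0,0,-1],[0,0,0,0,-1],[0,0,0,0,-1]],
  ],
)

```text
time: 23.85
tool_pos: [0.6661, -0.0832, 0.0255]
tool_rot: [0.005, 1.55, -0.196]
contact_force: [0.5, -0.4, -0.9]
opening: 0.0004
```

```bash
python3 -c "
from h import *
bpos(np.load('p2.npy'))"
```

```text
t 23.85 board pos mm [179.7   2.8  25.5] F [ 0.5 -0.3 -0.9] open 0.0
tool x,y,z in board
 [[ 0.021  0.    -1.   ]
 [-0.003  1.     0.   ]
 [ 1.     0.003  0.021]]
```

play_rows(
  moves=[
    [[0,0,-0.004,0,-1],[0,0,-0.003,0,-1],[0,0,-0.002,0,-1],[0,0,-0.002,0,-1],[0,0,-0.002,0,-1],[0,0,-0.002,0,-1],[0,0,-0.002,0,-1],[0,0,-0.003,0,-1],[0,0,-0.003,0,-1],[0,0,-0.003,0,-1]],
  ],
)

```text
time: 24.85
tool_pos: [0.6512, -0.0804, 0.0293]
tool_rot: [0.007, 1.52, -0.196]
contact_force: [8.4, -0.6, -2.3]
opening: 0.0005
```

```bash
python3 -c "
from h import *
bpos(np.load('p2.npy'))"
```

```text
t 24.85 board pos mm [164.5   2.5  29.3] F [ 8.4  1.1 -2.3] open 0.0
tool x,y,z in board
 [[ 0.051  0.    -0.999]
 [-0.002  1.     0.   ]
 [ 0.999  0.002  0.051]]
```

play_rows(
  moves=[
    [[0,0,0.006,0,-1],[0,0,0.006,0,-1],[-0.02,0,0.002,0,-1],[-0.03,0,0.003,0,-1],[-0.035,0,0.002,0,-1],[-0.04,0,-0.01,0,-1],[-0.01,0,-0.03,0,-1],[0,0,-0.03,0,-1],[0,0,-0.01,0,-1],[0,0,0,0,-1]],
  ],
)

```text
time: 25.85
tool_pos: [0.5822, -0.0666, 0.1647]
tool_rot: [0.001, 1.533, -0.201]
contact_force: [0.5, 0.7, -0.1]
opening: 0.0003
```

```bash
python3 -c "
from fit import *; import pickle
for n in ['wrist','scene','side']:
  C=cal(n);im=robot.read_camera(n); cv2.imwrite(f'pics/{n}16.png',im[:,:,::-1]);pickle.dump(C,open(f'C16{n}.pkl','wb'))
  x,y={'side':(250,180),'scene':(200,200),'wrist':(160,0)}[n]
  w,h=(300,225) if n=='wrist' else (200,150)
  cv2.imwrite(f'pics/{n}16c.png',cv2.resize(im[y:y+h,x:x+w,::-1],(800,600),interpolation=cv2.INTER_CUBIC))
p=np.load('p2.npy');bpos(p);C=pickle.load(open('C16wrist.pkl','rb'))
p[4]=0;p[5]=0
pr=lambda k,a:((proj(C,model(p,k,a))[0]-(160,0))*2.6667).round(1)
for d in (0,2):
  p[3]=d; print(d,'tray near top',pr('t',(-55,-85,40)),pr('t',(-55,85,40)),'eye66',pr('l',(66,-27,2)),'eye30',pr('l',(30,-27,2)))
print('stud',pr('b',(0,0,39)),'stops far top',pr('b',(44.5,-82,28)),pr('b',(44.5,82,28)))
"
```

```text
t 26.0 board pos mm [ 95.9   1.9 164.1] F [-0.2  0.7  0.1] open 0.0
tool x,y,z in board
 [[ 0.039  0.    -0.999]
 [-0.002  1.     0.   ]
 [ 0.999  0.002  0.039]]
0 tray near top [ 47.8 396.6] [767.6 397.8] eye66 [296.2  73.3] eye30 [299.7 229.6]
2 tray near top [ 48.6 405.1] [766.9 406.4] eye66 [296.4  82.2] eye30 [299.9 238. ]
stud [408.  197.3] stops far top [ 81.2 388.6] [734.6 389.7]
```

View pics/wrist16c.png

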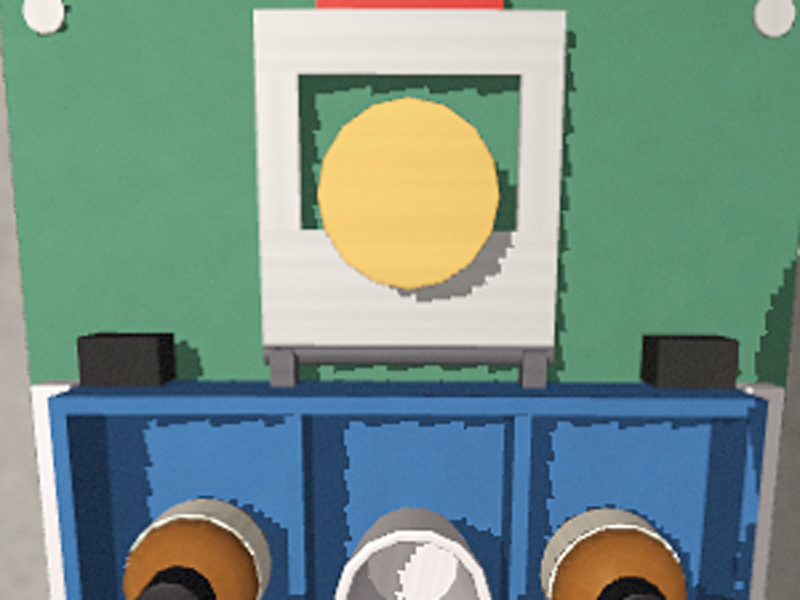

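View pics/scene16c.png

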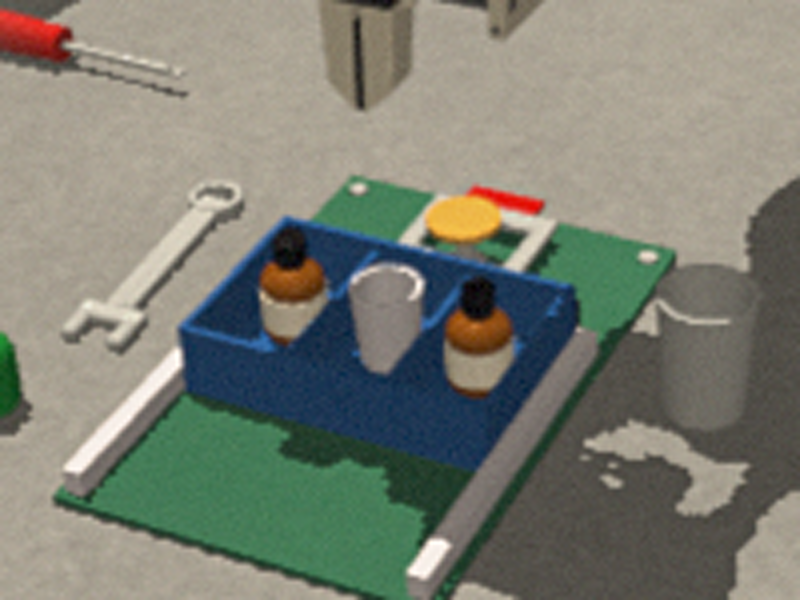

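View pics/side16c.png

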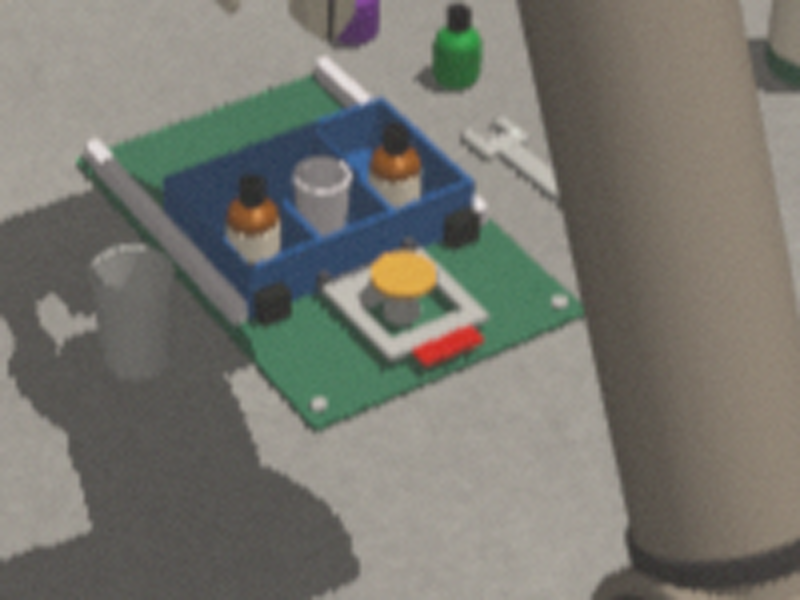

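```bash
python3 -c "
from cell import robot
print(robot.hand_in())"
```

```text
the job is handed in; nothing more can be done
None
```

I handed the job in at about 26 s. The tray is home against both stops, the latch plate is level under the stud's head, and the robot is clear of everything. There was one slip on the way: the tray did not stay flat on its board throughout.

**What I did:** With closed fingers I tilted the plate from about 1.17 to 0.48 rad. I then hooked the far wall and drew the tray home slowly, at about 4 N. The head passed through the eye, and I pressed the tab down level.

**What went wrong:** I pressed the tab about 7 mm too far, with about 6.5 N at the end. The tray's far edge lifted briefly until I backed off. It settled flat again, and the bottles and cup stayed upright. The wrist picture then suggested the tray sat about 2 mm off home, so I pulled the far wall again until it stopped hard at about 8 N.

**Last checks:**
- **Tray position:** by finger position at that hard stop, the far wall was at about 154.1 mm, against 154.5 mm when home. The last wrist picture put the tray 0.2 to 1.1 mm from home, which is within measuring error.
- **Latch:** the plate is level, the stud's head sits over its hinge-side edge, and the crossbar is clear of the head.
- **Contents and surroundings:** both bottles and the cup are upright. The things around the board that show in the last pictures look untouched; I did not check the jar, can and screwdriver closely.

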